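# Check a batch of door latches in the V-cradle

## Task

Lay every door latch that is on the bench crosswise over the two white rails of the cradle, each cradled in its own pair of V-notches and centred over the rails, with all the brass face plates on the side away from the blade slot. When all of them lie there, take the gauge blade from its stand, lower it into the cradle's slot past the latch tails until it is fully home and let go of it; then put it back in its stand, fully down. All latches must still lie cradled at the end; leave the knobs, screwdriver, tape core and tin where they are.

Things in the scene. Friction and masses are not known exactly. Their poses are not given: they have to be found in the camera images.
- latch0: door latch: steel barrel 22 mm across, 90 mm long, on one end a square brass face plate 30 x 30 x 4 mm with a 9 x 13 mm bolt nose 10 mm long; about 160 g. Origin: on the axis, middle of the barrel (about the balance point); x runs along the barrel to the face plate. Lies on plate edge and tail, axis 13 mm up, does not roll. 4 or 5 latches are there, an absent one reads None
- latch0_face (a point): centre of the outer face of latch0's face plate, 49 mm from its origin along its x axis
- latch1: door latch: steel barrel 22 mm across, 90 mm long, on one end a square brass face plate 30 x 30 x 4 mm with a 9 x 13 mm bolt nose 10 mm long; about 160 g. Origin: on the axis, middle of the barrel (about the balance point); x runs along the barrel to the face plate. Lies on plate edge and tail, axis 13 mm up, does not roll. 4 or 5 latches are there, an absent one reads None
- latch1_face (a point): centre of the outer face of latch1's face plate, 49 mm from its origin along its x axis
- latch2: door latch: steel barrel 22 mm across, 90 mm long, on one end a square brass face plate 30 x 30 x 4 mm with a 9 x 13 mm bolt nose 10 mm long; about 160 g. Origin: on the axis, middle of the barrel (about the balance point); x runs along the barrel to the face plate. Lies on plate edge and tail, axis 13 mm up, does not roll. 4 or 5 latches are there, an absent one reads None
- latch2_face (a point): centre of the outer face of latch2's face plate, 49 mm from its origin along its x axis
- latch3: door latch: steel barrel 22 mm across, 90 mm long, on one end a square brass face plate 30 x 30 x 4 mm with a 9 x 13 mm bolt nose 10 mm long; about 160 g. Origin: on the axis, middle of the barrel (about the balance point); x runs along the barrel to the face plate. Lies on plate edge and tail, axis 13 mm up, does not roll. 4 or 5 latches are there, an absent one reads None
- latch3_face (a point): centre of the outer face of latch3's face plate, 49 mm from its origin along its x axis
- latch4: door latch: steel barrel 22 mm across, 90 mm long, on one end a square brass face plate 30 x 30 x 4 mm with a 9 x 13 mm bolt nose 10 mm long; about 160 g. Origin: on the axis, middle of the barrel (about the balance point); x runs along the barrel to the face plate. Lies on plate edge and tail, axis 13 mm up, does not roll. 4 or 5 latches are there, an absent one reads None
- latch4_face (a point): centre of the outer face of latch4's face plate, 49 mm from its origin along its x axis
- cradle: fixed cradle: aluminium base 10 mm thick, 165 (x) x 292 (y) mm; on it two white V-notched rails along y, each 16 mm thick, centred at x = -32 and +32 mm (48 mm free between them), tops 44 mm above the bench. The blade slot runs along y at x = -62 mm. Origin: on the bench under the middle of the rails, z up, +x pointing away from the slot, to the face-plate side
- notches (a point): middle one of the five notch pairs; the others are 52 and 104 mm to either side along the cradle's y. The point is where the middle of a cradled barrel lies: on its axis, 45.6 mm above the bench, midway between the rails. Each 90-degree V-notch is 28 mm wide at the top, 14 mm deep; the latch lies across both rails along the cradle's x, face plate to +x and 5 mm clear of the rail
- slot (a point): middle of the floor of the cradle's blade slot, 10 mm above the bench. The slot runs along the cradle's y between dark steel end guides (around y = -128 and +128 mm; 36 mm tall, flared lips to 47 mm over the floor), 9 mm wide, 278 mm long inside; latch tails end 14 mm short of the blade. Fully home: the blade's lower edge rests on this floor
- blade: gauge blade: aluminium strip 270 mm long (its y), 5 mm thick (x), 55 mm tall (z); centred on its top edge a black grip tab 50 (y) x 14 (x) x 45 mm tall, the tab's top 100 mm above the lower edge; 250 g. Origin: middle of the lower edge. Either end may go either way. It starts upright in its stand
- stand: fixed stand for the gauge blade: grey base 64 x 300 x 10 mm with two dark steel end guides like those of the cradle's slot. Origin: on the bench under its middle; the slot runs along its y
- stand_slot (a point): middle of the floor of the stand's slot, 10 mm above the bench; same slot as the cradle's. The blade is put away when its lower edge rests on this floor
- knob0: bystander: steel door knob standing on its rose, 64 mm across, 60 mm tall; origin: centre of its underside
- knob1: bystander: steel door knob standing on its rose, 64 mm across, 60 mm tall; origin: centre of its underside
- knob2: bystander: steel door knob standing on its rose, 64 mm across, 60 mm tall; origin: centre of its underside
- driver: bystander: screwdriver 200 mm long lying on the bench
- tape: bystander: empty cardboard tape core, 90 mm across, 25 mm tall, origin under its centre
- tin: bystander: small grey tin, 60 mm across, 70 mm tall, origin under its centre
Not all that is in view belongs to the job. Leave any brown or turquoise look-alike of the latch3 alone.

How it is judged:
By the outcome, as a careful person would: the job done as asked, in the order asked, and still so for the second after the job is handed in, with the robot touching nothing.
Of latch0, latch1, latch2, latch3, latch4 only 4 to 5 are there at a start; the rules pass over those that are not, and their reading is None.
At some moment in a run one of latch0, latch1, latch2, latch3, latch4 may be knocked a few centimetres aside while the robot is not near it.
It also fails if it takes over 210 s, if anything falls off the work surface, if the arm or the gripper's body presses on something with over 40 N, if the wrist force passes 120 N, or if a joint passes its speed limit or range.

## Robot

A 6-joint arm with a two-finger parallel gripper is mounted at the origin on the work surface. World frame = base frame: x ahead of the robot, y to its left, z up, the work surface at z = 0. Lengths are in mm, angles in rad, forces in N, time in s.
With the tool pointing down it reaches from about 375 to 925 mm from the base axis. Payload 5.7 kg.
Tool frame: the origin (TCP) lies midway between the tips of the shut fingers; the grasp point (between the pads) lies 19 mm behind it; z points along the fingers, y is the direction in which the jaws open and shut (so a half turn about z gives the same grasp; the last joint's range is limited). The gripper opens to 85 mm and grips with 20 to 120 N. Pads are 22 mm wide; open, the fingers measure 114 mm over their backs; the gripper's body (76 mm by 85 mm) begins 54 mm behind the grasp point. The pads swing forward as they close: fully open they stand 13 mm farther back than shut.
Start: joints at [1.203, 0.359, 1.51, -0, 1.272, -0.115], TCP at [150.064, 580.899, 231.267] pointing down, gripper open.
Joint ranges: [-2.97, 2.97], [-1.01, 2.36], [0.21, 2.38], [-0.96, 4.11], [0.2, 2.71], [-2.98, 2.98]. Speed limits (rad/s): [2.39, 2.39, 3.14, 3.14, 3.14, 3.14].

## Interface

Orientations are given as a unit quaternion [w, x, y, z].
In Python, from rig import sense, snapshot, camera_info, job_done gives the robot as it stands. The module is installed in compiled form; this text tells all that it offers.
- The arm moves only by the shell command python3 -m handwheel 'ROWS' [FORCE]. ROWS is JSON, a list of rows, each an object with "translation": the shift along the world's x, y, z in units of 100 mm (1.0 is 100 mm), a list of three; "turn": the turn, a rotation vector about the world's x, y, z in units of pi/2 rad (1.0 is pi/2 rad), a list of three; "jaw": the closure, from -1 (fully open) to 1 (shut). In form: [{"translation": [dx, dy, dz], "turn": [rx, ry, rz], "jaw": jaw}, ...]. A call has 1 to 20 rows; each row is the pose to reach, as a shift and turn from the pose commanded when the call began; what a row does not reach only later rows make up. A row lasts 1/8 s, in which the tool goes at most 62.5 mm and 10.7 degrees, less where a joint would pass 70% of its speed; a pose out of reach is approached as far as the arm can. A call with a number of a shift or a turn outside -1 to 1 is refused whole. A call with a gripper value outside its range is refused whole. The fingers move at their own pace and stop on an object; FORCE is the grip in N (left out, the last holds). Time passes only in rows, so rows that repeat a pose let the fingers close. It gives the time, the measured TCP pose, the force and the opening at its end, in the units of the state.
- sense(): the state, without advancing time (a new reading comes with each control period).
- snapshot(name): name is "scene" or "side" or "wrist"; returns the picture (400x640x3 uint8, blue, green, red); there is no depth.
- camera_info(name): a dict with "fov_y" (degrees; the focal length in pixels is half the picture's height over the tangent of half this angle, whatever the lens; pixels are square), "cx", "cy" (the principal point, pixels), "k1" (the pictures are not rectified: a ray, as slopes to the right and down, at radius r is drawn at 1 + k1 r^2 times it, then the intrinsics apply), "extrinsics" (4x4, takes a point from camera to world coordinates). Camera axes: x right, y down, z forward; pixel columns grow to the right and rows downward; lengths in mm; the calibration is good to about 2 mm. A picture is of the moment at which its call begins: read the wrist's pose just before it. camera_info takes no time and is no camera call; for the wrist camera it gives the pose at the moment of the call.
- job_done(): hands the job in, once; it reports no verdict.
The state is a dict: "time_s": time; "q": joint angles; "joint_velocities": joint speeds; "tau": joint torques, N m; "position": TCP position; "tool_rot": TCP orientation; "ft_force": force on the tool from outside, world axes, zero at the start; "ft_torque": the same for the moment, N m; "opening": finger opening in mm.
Only numpy, scipy, OpenCV 4.12 (cv2) and the standard library are available. Lean on these libraries where they do the work, as an engineer would, in place of code of your own. Each camera call takes 0.05 s, during which the arm holds its last target.

## Working session

There is one attempt and no reset: what is moved stays moved. The work goes in short steps, Python scripts to look and compute and a shell command to move; the robot and the scene stay as the last step left them, time stands still between calls to the robot, and variables do not carry over. Pictures are saved under pics/ and viewed, and the job is handed in when it is done.

```bash
ls; mkdir -p pics; cat > h.py <<'E'
import numpy as np, cv2
from rig import sense, snapshot, camera_info, job_done
def shot(n,f):
    ci=camera_info(n); im=snapshot(n); cv2.imwrite('pics/'+f,im); 
    np.save('pics/'+f+'.npy',np.array([ci['fov_y'],ci['cx'],ci['cy'],ci['k1']]+list(np.array(ci['extrinsics']).ravel())))
    return im
def load(f):
    a=np.load('pics/'+f+'.npy'); return a[:4],a[4:].reshape(4,4)
def px2w(f,u,v,z):
    (fov,cx,cy,k),E=load(f); fl=200/np.tan(np.radians(fov)/2)
    d=np.array([(u-cx)/fl,(v-cy)/fl]); s=d.copy()
    for _ in range(30): s=d/(1+k*(s@s))
    r=E[:3,:3]@np.array([s[0],s[1],1]); o=E[:3,3]
    return o+r*(z-o[2])/r[2]
def w2px(f,p):
    (fov,cx,cy,k),E=load(f); fl=200/np.tan(np.radians(fov)/2)
    c=E[:3,:3].T@(np.array(p)-E[:3,3]); s=c[:2]/c[2]; s=s*(1+k*(s@s))
    return s*fl+[cx,cy]
def crop(f,x0,y0,x1,y1,s,out):
    im=cv2.imread('pics/'+f)[y0:y1,x0:x1]; cv2.imwrite('pics/'+out,cv2.resize(im,None,fx=s,fy=s,interpolation=cv2.INTER_CUBIC))
E
python3 - <<'E'
from h import *
print(sense())
for n in ['scene','side','wrist']:
    im=shot(n,n+'0.png'); print(n,camera_info(n))
E
```

```text
pics
{'time_s': 0.0, 'q': array([ 1.20287997e+00,  3.59522298e-01,  1.51148950e+00,  2.11414301e-05,
        1.27248604e+00, -1.15103688e-01]), 'joint_velocities': array([ 4.94897953e-04, -1.27255443e-03, -6.83707084e-05,  5.85896101e-05,
       -1.47661270e-03, -1.00544605e-03]), 'tau': array([-2.42838643e-03, -5.27604854e+01, -2.78617859e+01, -5.14844269e-04,
        1.32147819e-02, -5.71468684e-05]), 'position': array([149.82281763, 580.26206431, 230.42157487]), 'tool_rot': array([-2.37639123e-04,  1.26073008e-01,  9.92020508e-01, -9.22533283e-04]), 'ft_force': array([-0.00796512, -0.43538746,  0.24739085]), 'ft_torque': array([ 0.02041302,  0.00859006, -0.05654453]), 'opening': 84.96722925565948}
scene {'fov_y': 47.07382743749487, 'cx': 323.65355499952886, 'cy': 198.0223490071001, 'k1': 0.03974164527980575, 'extrinsics': array([[ 6.24398881e-01,  5.23097948e-01, -5.80081524e-01,
         1.33484796e+03],
       [ 7.81103927e-01, -4.19712479e-01,  4.62296539e-01,
        -6.70206938e+02],
       [-1.64108335e-03, -7.41761398e-01, -6.70661863e-01,
         9.95085453e+02],
       [
[... 317 characters left out ...]
.24037049e-01,  5.82106471e-01,
        -6.91356981e+02],
       [-4.22613322e-03, -8.71427740e-01, -4.90505691e-01,
         5.99332186e+02],
       [ 0.00000000e+00,  0.00000000e+00,  0.00000000e+00,
         1.00000000e+00]])}
wrist {'fov_y': 68.92055901767155, 'cx': 320.2571387926234, 'cy': 200.68633026720735, 'k1': -0.051368278147574976, 'extrinsics': array([[ 2.49392886e-01,  9.34294131e-01,  2.54750204e-01,
         8.51151624e+01],
       [ 9.68401246e-01, -2.40204373e-01, -6.70886420e-02,
         5.97161935e+02],
       [-1.48841149e-03,  2.63431845e-01, -9.64676862e-01,
         3.72945522e+02],
       [ 0.00000000e+00,  0.00000000e+00,  0.00000000e+00,
         1.00000000e+00]])}
```

View pics/scene0.png

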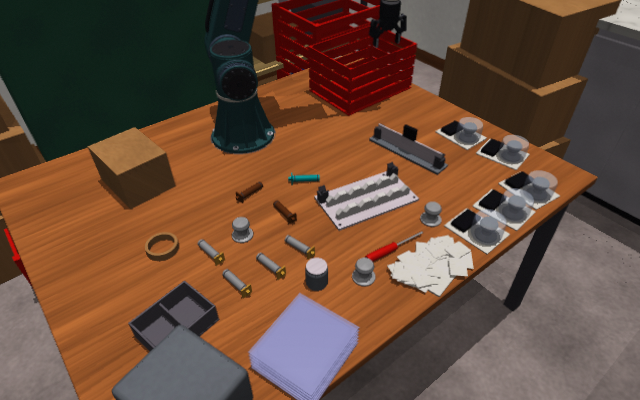

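View pics/side0.png

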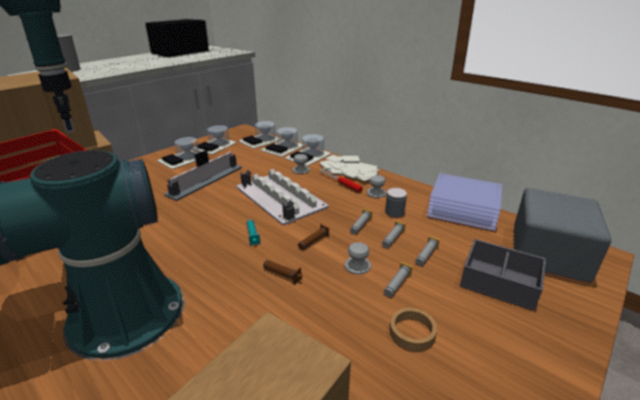

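View pics/wrist0.png

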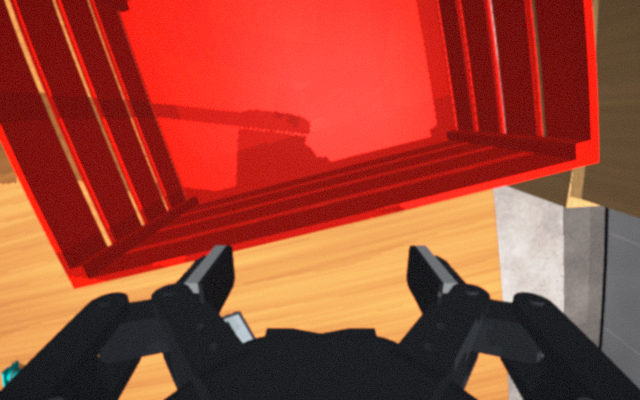

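The scene shows four grey latches at about (211,251), (237,282), (270,265) and (300,246). It also shows two brown and one turquoise look-alike, the cradle at (367,197), and the stand with the blade at (408,147). I'll enlarge these.

```bash
python3 - <<'E'
from h import *
crop('scene0.png',190,200,350,300,5,'c1.png')
crop('scene0.png',300,110,460,230,5,'c2.png')
crop('side0.png',340,190,460,310,5,'c3.png')
crop('side0.png',150,130,350,230,4,'c4.png')
E
```

```text
(no output)
```

View pics/c1.png

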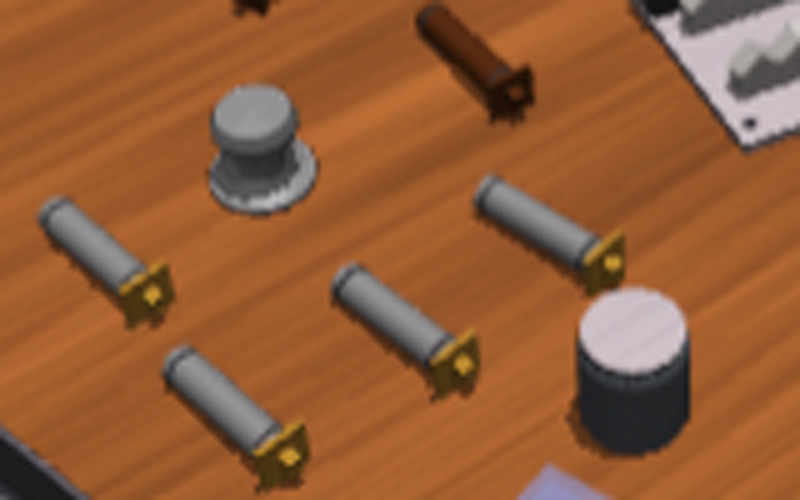

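View pics/c2.png

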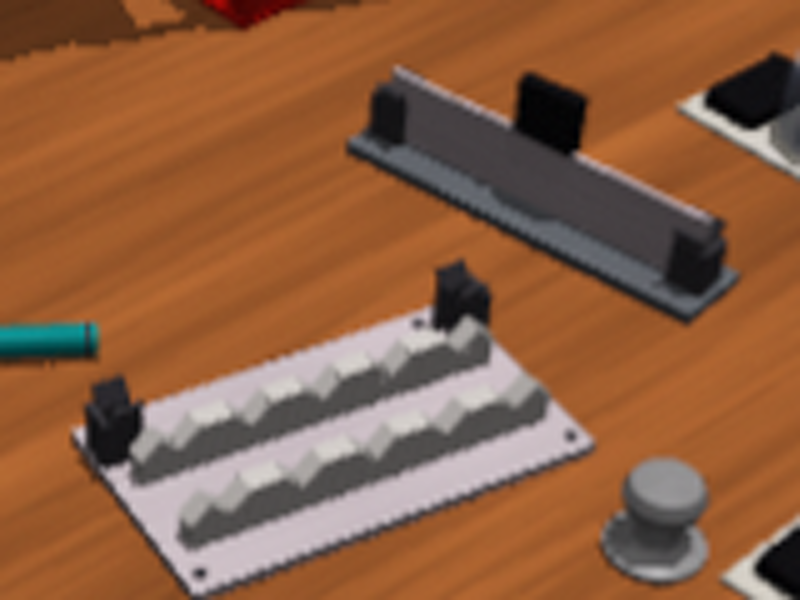

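View pics/c3.png

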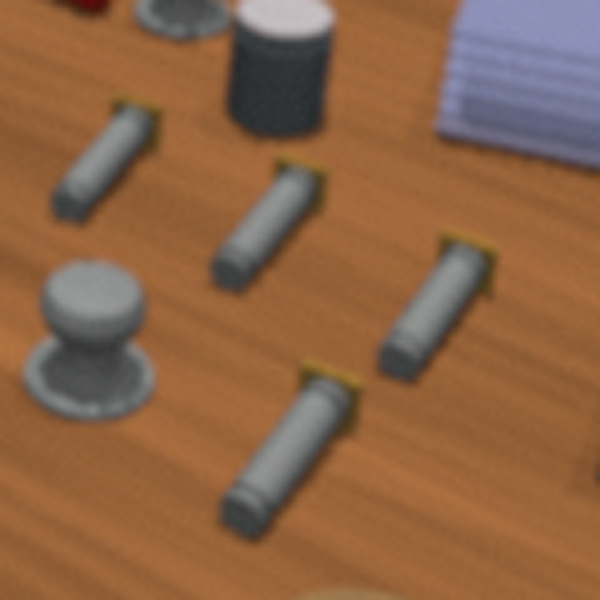

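View pics/c4.png

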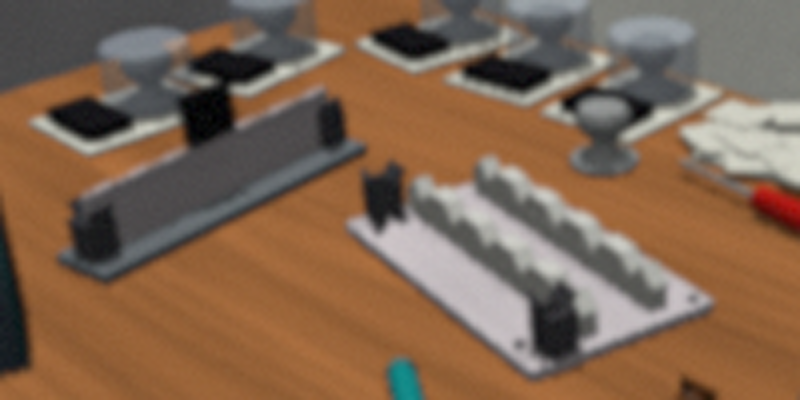

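```bash
python3 - <<'E'
from h import *
f='scene0.png'
L=dict(A=((56,212),(152,295)),B=((180,361),(289,457)),C=((347,279),(462,363)),D=((490,191),(612,262)))
for k,(t,n) in L.items():
    T=px2w(f,190+t[0]/5,200+t[1]/5,13);N=px2w(f,190+n[0]/5,200+n[1]/5,13);d=N-T
    print(k,T.round(0),N.round(0),np.linalg.norm(d).round(),np.degrees(np.arctan2(d[1],d[0])).round(1),'ctr',(T+d/np.linalg.norm(d)*45).round(0))
g='side0.png'
S=dict(A=((245,512),(335,375)),B=((400,358),(470,245)),C=((232,270),(305,165)),D=((72,205),(140,108)))
for k,(t,n) in S.items():
    T=px2w(g,340+t[0]/5,190+t[1]/5,13);N=px2w(g,340+n[0]/5,190+n[1]/5,13);d=N-T
    print(k,T.round(0),N.round(0),np.linalg.norm(d).round(),np.degrees(np.arctan2(d[1],d[0])).round(1),'ctr',(T+d/np.linalg.norm(d)*45).round(0))
for p in [(75,435),(195,590),(593,443),(435,310),(200,573),(571,436),(418,323)]: print('cr',p,px2w(f,300+p[0]/5,110+p[1]/5,10).round(0))
for p in [(348,140),(690,312),(738,272)]: print('st',p,px2w(f,300+p[0]/5,110+p[1]/5,10).round(0))
print('tab',px2w(f,300+552/5,110+86/5,110).round(0), px2w(f,300+397/5,110+68/5,65).round(0),px2w(f,300+720/5,110+220/5,65).round(0))
E
```

```text
A [ 414. -387.   13.] [ 503. -374.   13.] 90.0 7.8 ctr [ 458. -380.   13.]
B [ 554. -385.   13.] [ 645. -373.   13.] 92.0 7.8 ctr [ 598. -379.   13.]
C [ 561. -284.   13.] [ 650. -268.   13.] 91.0 10.3 ctr [ 605. -276.   13.]
D [ 557. -183.   13.] [ 644. -161.   13.] 90.0 14.2 ctr [ 600. -172.   13.]
A [ 410. -392.   13.] [ 518. -374.   13.] 109.0 9.7 ctr [ 454. -384.   13.]
B [ 550. -391.   13.] [ 658. -373.   13.] 110.0 9.5 ctr [ 594. -383.   13.]
C [ 557. -290.   13.] [ 668. -267.   13.] 114.0 11.9 ctr [ 601. -281.   13.]
D [ 550. -192.   13.] [ 657. -161.   13.] 112.0 16.0 ctr [ 593. -180.   13.]
cr (75, 435) [462. -10.  10.]
cr (195, 590) [616. -39.  10.]
cr (593, 443) [674. 243.  10.]
cr (435, 310) [515. 260.  10.]
cr (200, 573) [607. -27.  10.]
cr (571, 436) [661. 237.  10.]
cr (418, 323) [517. 241.  10.]
st (348, 140) [329. 351.  10.]
st (690, 312) [625. 393.  10.]
st (738, 272) [616. 452.  10.]
tab [472. 401. 110.] [340. 385.  65.] [611. 425.  65.]
```

Estimates from both cameras agree to about 5 mm. Now I'll move the wrist camera over the stand and cradle for a closer look.

```bash
python3 -m handwheel '[{"translation":[0,0,0.7],"turn":[0,0,0],"jaw":-1},{"translation":[0.5,-0.5,0.9],"turn":[0,0,0],"jaw":-1},{"translation":[1,-1,1],"turn":[0,0,0],"jaw":-1},{"translation":[1,-1,1],"turn":[0,0,0],"jaw":-1}]' 60
python3 -m handwheel '[{"translation":[0.5,-0.5,0],"turn":[0,0,0],"jaw":-1},{"translation":[1,-1,0],"turn":[0,0,0],"jaw":-1},{"translation":[1,-1,0],"turn":[0,0,0],"jaw":-1}]'
python3 -m handwheel '[{"translation":[0.5,-0.5,0],"turn":[0,0,0],"jaw":-1},{"translation":[1,-1,0],"turn":[0,0,0],"jaw":-1},{"translation":[1,-1,0],"turn":[0,0,0],"jaw":-1},{"translation":[1,-1,0],"turn":[0,0,0],"jaw":-1}]'
python3 - <<'E'
from h import *
s=sense();print(s['time_s'],s['position'],s['q'])
shot('wrist','w1.png')
E
```

```text
time_s: 0.65
position: [252.0, 478.9, 332.2]
tool_rot: [0.001, 0.127, 0.992, 0.0]
ft_force: [-0.5, 0.6, 0.9]
opening: 85.6
time_s: 1.02
position: [352.0, 378.5, 331.1]
tool_rot: [0.0, 0.128, 0.992, -0.001]
ft_force: [-1.4, 0.2, 1.4]
opening: 85.3
time_s: 1.52
position: [450.0, 281.0, 330.9]
tool_rot: [-0.001, 0.127, 0.992, 0.0]
ft_force: [-0.2, 0.5, 0.1]
opening: 85.5
1.525 [450.04111154 280.95605816 330.93228165] [ 4.27290275e-01  1.80326522e-01  1.51228985e+00  8.00114590e-04
  1.44990127e+00 -8.89167582e-01]
```

View pics/w1.png

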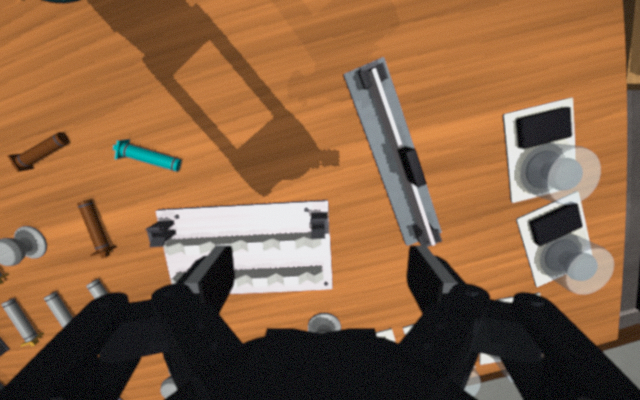

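```bash
python3 -m handwheel '[{"translation":[0.4,-0.5,0],"turn":[0,0,0],"jaw":-1},{"translation":[0.8,-1,0],"turn":[0,0,0],"jaw":-1},{"translation":[0.8,-1,0],"turn":[0,0,0],"jaw":-1},{"translation":[0.8,-1,0],"turn":[0,0,0],"jaw":-1}]'
python3 - <<'E'
from h import *
shot('wrist','w2.png')
crop('w1.png',330,40,460,260,3.2,'c5.png')
crop('w2.png',180,60,420,260,3.3,'c6.png')
E
```

```text
time_s: 2.08
position: [529.0, 182.4, 331.1]
tool_rot: [-0.001, 0.126, 0.992, 0.0]
ft_force: [0.1, 0.2, -0.3]
opening: 85.5
```

View pics/w2.png

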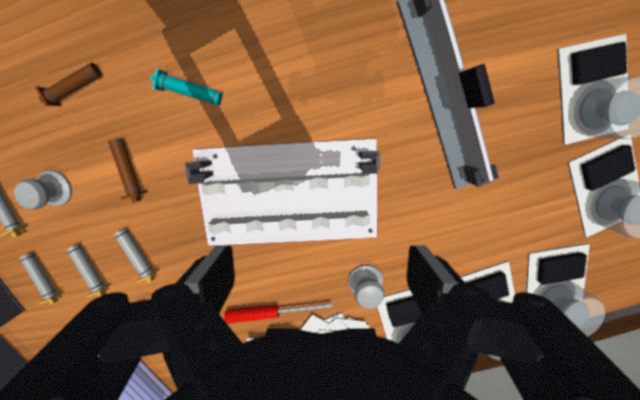

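View pics/c5.png

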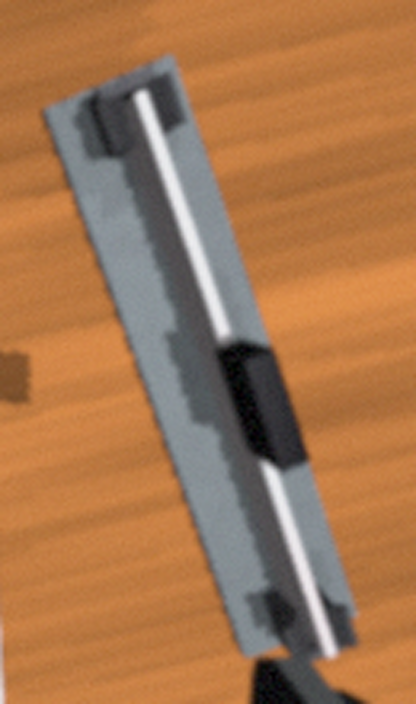

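View pics/c6.png

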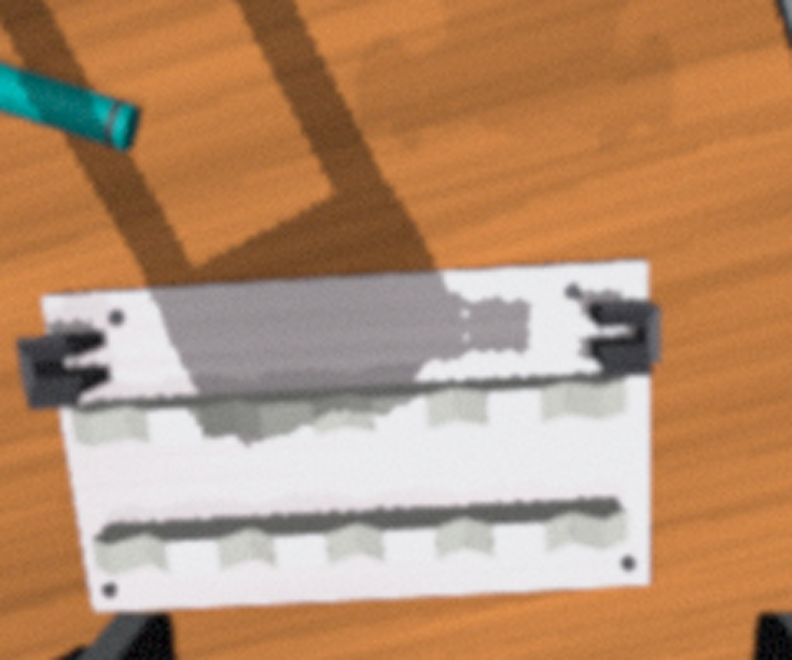

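```bash
cat >> h.py <<'E'
def fit(model,world):
    m=np.array(model,float);w=np.array(world,float);mc=m.mean(0);wc=w.mean(0)
    H=(m-mc).T@(w-wc);th=np.arctan2(H[0,1]-H[1,0],H[0,0]+H[1,1]);c,s=np.cos(th),np.sin(th)
    R=np.array([[c,-s],[s,c]]);t=wc-R@mc;res=(m@R.T+t-w)
    return t,np.degrees(th),res
E
python3 - <<'E'
from h import *
f='w2.png'
P=[(43,297),(650,262),(650,584),(93,610)]
W=[px2w(f,180+a/3.3,60+b/3.3,10)[:2] for a,b in P]
W=np.array(W);print(W.round(1),[np.linalg.norm(W[i]-W[(i+1)%4]).round(1) for i in range(4)])
t,th,res=fit([(-82.5,-146),(-82.5,146),(82.5,146),(82.5,-146)],W);print(t,th,res.round(1))
R=np.array([[np.cos(np.radians(th)),-np.sin(np.radians(th))],[np.sin(np.radians(th)),np.cos(np.radians(th))]])
# guides/notches in cradle frame
for nm,p,z in [('gL fork',(105,365),50),('gR fork',(590,335),50),('n2',(135,545),37),('n2',(247,540),37),('n2',(355,535),37),('n2',(465,530),37),('n2',(587,523),37),('hole',(117,317),10),('hole',(573,291),10),('hole',(628,563),10),('hole',(109,590),10)]:
    w=px2w(f,180+p[0]/3.3,60+p[1]/3.3,z)[:2]; print(nm,(R.T@(w-t)).round(1))
f='w1.png'
P=[(42,110),(175,57),(357,610),(247,655)]
W=np.array([px2w(f,330+a/3.2,40+b/3.2,10)[:2] for a,b in P]);print(W.round(1),[np.linalg.norm(W[i]-W[(i+1)%4]).round(1) for i in range(4)])
t,th,res=fit([(32,-150),(-32,-150),(-32,150),(32,150)],W)
print('stand',t,th,res.round(1))
a=px2w(f,330+140/3.2,40+93/3.2,65);b=px2w(f,330+328/3.2,40+655/3.2,65);print('blade',a,b,np.linalg.norm(a-b),(a+b)/2,np.degrees(np.arctan2(*(b-a)[1::-1])))
for p in [(220,345),(272,345),(308,460),(265,468)]: print('tabtop',px2w(f,330+p[0]/3.2,40+p[1]/3.2,110).round(1))
E
```

```text
[[455.1  -7.6]
 [512.1 278.4]
 [672.8 245.6]
 [614.9 -40.4]] [np.float64(291.6), np.float64(163.9), np.float64(291.8), np.float64(163.1)]
[563.71238702 119.00179008] -11.406835373290036 [[-1.1 -0.2]
 [-0.4  0.1]
 [ 0.7  0.2]
 [ 0.8 -0.1]]
gL fork [ -52.6 -104.7]
gR fork [-54.4 111.8]
n2 [  37.4 -108.2]
n2 [ 37.6 -53.3]
n2 [37.7 -1. ]
n2 [37.9 51.9]
n2 [ 37.4 110.4]
hole [ -69.8 -110.8]
hole [-70.2 109.1]
hole [ 69.6 134.3]
hole [  70.8 -135.8]
[[327.4 347.7]
 [320.  412.6]
 [610.9 453.6]
 [621.4 391.6]] [np.float64(65.3), np.float64(293.8), np.float64(62.9), np.float64(297.2)]
stand [469.91085775 401.38322307] -81.75285190134046 [[-1.4  0.5]
 [-3.1 -1.1]
 [ 2.9  1. ]
 [ 1.6 -0.4]]
blade [337.76102083 382.17354432  65.        ] [603.39342699 418.2476639   65.        ] 268.0707319105714 [470.57722391 400.21060411  65.        ] 7.733721560600968
tabtop [439.8 383.8 110. ]
tabtop [444.8 403.5 110. ]
tabtop [493.3 409.8 110. ]
tabtop [492.2 392.4 110. ]
```

```bash
python3 -m handwheel '[{"translation":[0.4,-0.3,-0.2],"turn":[0,0,0.05],"jaw":-1},{"translation":[0.8,-0.6,-0.4],"turn":[0,0,0.05],"jaw":-1},{"translation":[0.8,-0.6,-0.4],"turn":[0,0,0.05],"jaw":-1},{"translation":[0.8,-0.6,-0.4],"turn":[0,0,0.05],"jaw":-1}]'
python3 - <<'E'
from h import *
shot('wrist','w3.png')
crop('w3.png',180,0,460,200,2.85,'c7.png')
E
```

```text
time_s: 2.62
position: [608.9, 122.7, 291.3]
tool_rot: [-0.001, 0.086, 0.996, 0.0]
ft_force: [-0.2, 0.6, -0.7]
opening: 85.8
```

View pics/w3.png

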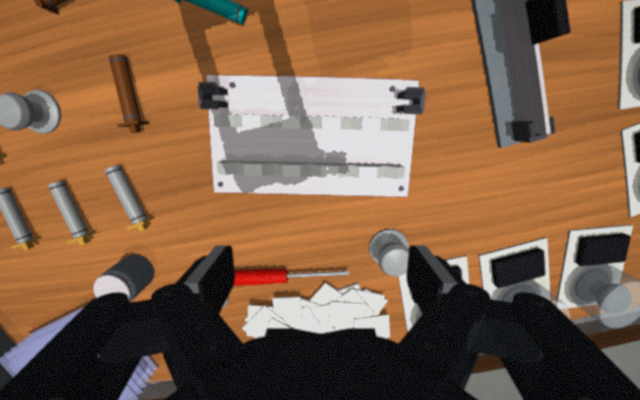

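View pics/c7.png

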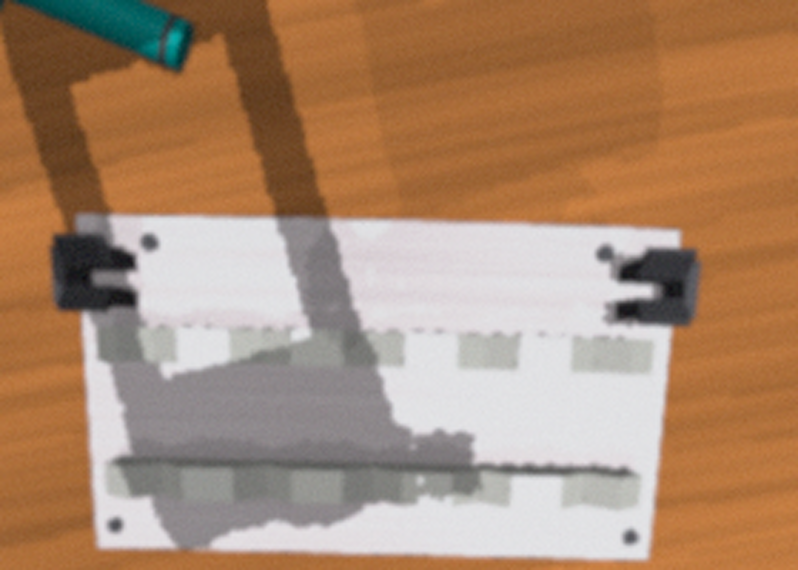

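```bash
python3 - <<'E'
from h import *
f='w3.png'
M=[];W=[]
def add(x,y,u,v,z): M.append((x,y)); W.append(px2w(f,180+u/2.85,v/2.85,z)[:2])
for x,y,u,v in [(-40,38,459,332),(-24,38,458,367),(-40,66,521,333),(-24,66,520,370),(-40,90,574,335),(-24,90,572,371),(-24,14,404,366),(-40,-66,230,328),(-40,-90,177,327),(-24,-90,176,360),
 (24,66,510,472),(40,66,510,505),(24,90,565,474),(40,90,562,506),(24,-90,183,466),(40,-90,183,498),(40,-66,235,500),(40,-38,292,502),(40,-14,344,502)]: add(x,y,u,v,44)
t,th,res=fit(M,W); print(t,th);print(np.c_[M,res.round(1)])
c,s=np.cos(np.radians(th)),np.sin(np.radians(th));R=np.array([[c,-s],[s,c]])
for p in [(78,215),(680,231),(648,557),(98,548)]: print('corner',(R.T@(px2w(f,180+p[0]/2.85,p[1]/2.85,10)[:2]-t)).round(1))
for p,z in [((135,278),57),((612,290),57),((75,272),57),((665,287),57)]: print('guide',(R.T@(px2w(f,180+p[0]/2.85,p[1]/2.85,z)[:2]-t)).round(1))
for y in (-104,-52,0,52,104): print(y,(R@[0,y]+t).round(1))
print('slot',R@[-62,0]+t)
E
```

```text
[572.65450364 116.76095245] -11.14639412633564
[[-40.   38.   -0.4   0.1]
 [-24.   38.    0.1  -0.1]
 [-40.   66.   -0.2  -0.1]
 [-24.   66.   -0.6  -0.5]
 [-40.   90.   -0.4  -0.2]
 [-24.   90.   -0.4  -0.4]
 [-24.   14.    0.1   0.6]
 [-40.  -66.   -0.8  -0.1]
 [-40.  -90.   -0.8   0. ]
 [-24.  -90.    0.8   0.8]
 [ 24.   66.    0.7   1.3]
 [ 40.   66.    0.7   0.4]
 [ 24.   90.   -0.   -0.7]
 [ 40.   90.    0.7  -0.5]
 [ 24.  -90.   -0.1  -0.3]
 [ 40.  -90.    0.7   0.2]
 [ 40.  -66.    0.1  -0.5]
 [ 40.  -38.   -0.2   0.4]
 [ 40.  -14.    0.2  -0.5]]
corner [ -91.6 -144.8]
corner [-90.5 145.2]
corner [ 71.7 144.9]
corner [  73.3 -145.6]
guide [ -59.4 -104.1]
guide [-58.8 102.9]
guide [ -61.6 -130.3]
guide [-60.8 125.9]
-104 [552.5  14.7]
-52 [562.6  65.7]
0 [572.7 116.8]
52 [582.7 167.8]
104 [592.8 218.8]
slot [511.82404365 128.74657456]
```

```bash
python3 -m handwheel '[{"translation":[0,-0.5,0],"turn":[0,0,0.1],"jaw":-1},{"translation":[0,-1,0],"turn":[0,0,0.2],"jaw":-1},{"translation":[0,-1,0],"turn":[0,0,0.25],"jaw":-1}]'
python3 -m handwheel '[{"translation":[0,-0.5,0],"turn":[0,0,0],"jaw":-1},{"translation":[0,-1,0],"turn":[0,0,0],"jaw":-1},{"translation":[0,-1,0],"turn":[0,0,0],"jaw":-1}]'
python3 -m handwheel '[{"translation":[0,-0.5,0],"turn":[0,0,0],"jaw":-1},{"translation":[0,-1,0],"turn":[0,0,0],"jaw":-1},{"translation":[0,-1,0],"turn":[0,0,0],"jaw":-1},{"translation":[0,-1,0],"turn":[0,0,0],"jaw":-1}]'
python3 - <<'E'
from h import *
shot('wrist','w4.png');print(sense()['position'])
E
```

```text
time_s: 3.05
position: [609.4, 19.4, 292.5]
tool_rot: [0.001, -0.11, 0.994, -0.001]
ft_force: [0.3, 0.4, 0.1]
opening: 85.1
time_s: 3.42
position: [609.8, -80.7, 292.4]
tool_rot: [0.001, -0.108, 0.994, -0.001]
ft_force: [-0.4, 0.3, -0.2]
opening: 85.2
time_s: 3.92
position: [610.0, -177.1, 291.8]
tool_rot: [0.0, -0.109, 0.994, 0.0]
ft_force: [-0.8, 0.2, 0.2]
opening: 85.5
[ 610.03389048 -176.83486153  291.70240662]
```

View pics/w4.png

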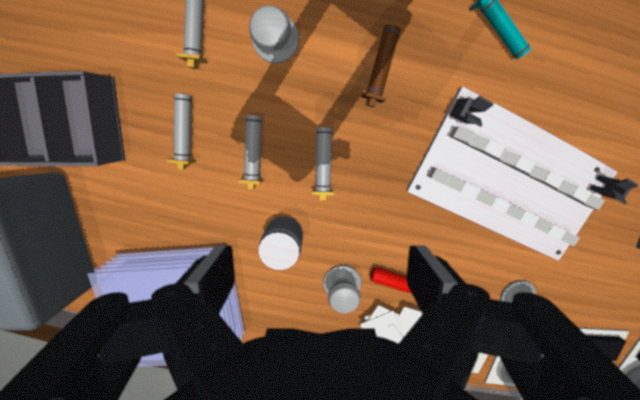

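```bash
python3 - <<'E'
from h import *
crop('w4.png',140,0,360,210,3.6,'c8.png')
E
```

```text
(no output)
```

View pics/c8.png

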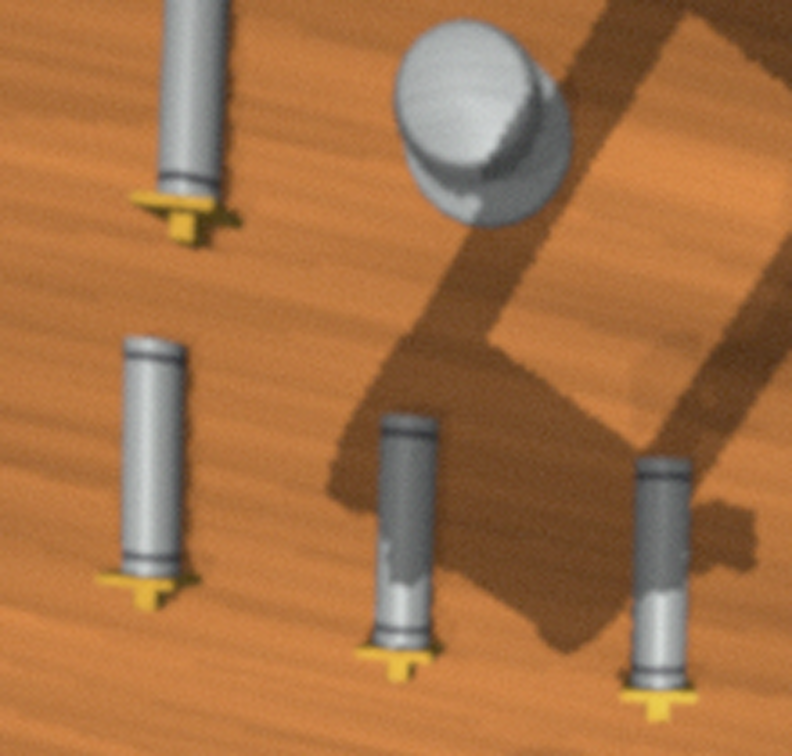

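```bash
python3 - <<'E'
from h import *
f='w4.png'
for k,(a,b,t,p) in dict(D=((663,474),(660,668),(664,460),(660,690)),C=((409,432),(402,632),(410,416),(401,650)),B=((154,354),(150,562),(154,340),(149,578))).items():
    q=lambda p,z:px2w(f,140+p[0]/3.6,p[1]/3.6,z)
    A=q(a,16);B=q(b,16);d=B-A
    print(k,((A+B)/2).round(1),'ang',np.degrees(np.arctan2(d[1],d[0])).round(2),np.linalg.norm(d).round(1),'tail',q(t,16).round(1),'plate',q(p,20).round(1),'mid',((q(t,20)+q(p,20))/2).round(1),np.linalg.norm(q(t,16)-q(p,20)).round(1))
E
```

```text
D [ 595. -175.   16.] ang 11.9 77.2 tail [ 552.  -183.8   16. ] plate [ 640.9 -165.3   20. ] mid [ 596.4 -174.6   20. ] 90.9
C [ 601.9 -277.3   16. ] ang 7.32 78.7 tail [ 556.9 -282.9   16. ] plate [ 647.4 -270.7   20. ] mid [ 602.1 -276.4   20. ] 91.4
B [ 594.7 -380.    16. ] ang 5.0 80.3 tail [ 549.6 -384.    16. ] plate [ 640.3 -374.5   20. ] mid [ 595.  -378.3   20. ] 91.3
```

```bash
python3 -m handwheel '[{"translation":[-0.07,0.02,-0.5],"turn":[0,0,0],"jaw":-1},{"translation":[-0.14,0.036,-1],"turn":[0,0,0],"jaw":-1},{"translation":[-0.14,0.036,-1],"turn":[0,0,0],"jaw":-1}]'
python3 -m handwheel '[{"translation":[0,0,-0.5],"turn":[0,0,0],"jaw":-1},{"translation":[0,0,-1],"turn":[0,0,0],"jaw":-1},{"translation":[0,0,-1],"turn":[0,0,0],"jaw":-1},{"translation":[0,0,-1],"turn":[0,0,0],"jaw":-1}]'
python3 - <<'E'
from h import *
shot('wrist','w5.png');print(sense()['position'])
E
```

```text
time_s: 4.35
position: [592.5, -172.2, 187.8]
tool_rot: [-0.004, -0.11, 0.994, 0.002]
ft_force: [0.2, -0.8, -0.5]
opening: 85.4
time_s: 4.85
position: [598.4, -175.8, 94.2]
tool_rot: [0.002, -0.109, 0.994, -0.001]
ft_force: [0.0, 0.3, -0.1]
opening: 85.2
[ 598.66018776 -176.10707834   94.55230139]
```

View pics/w5.png

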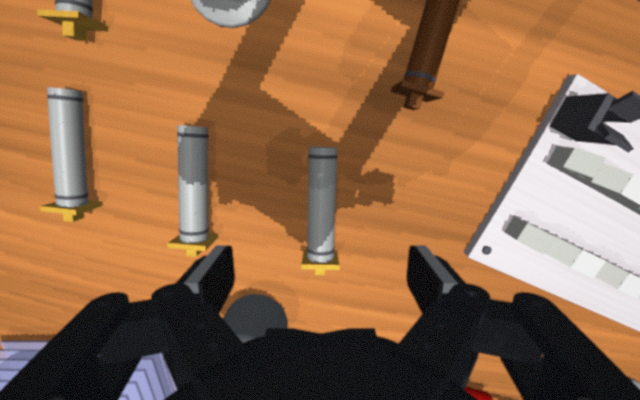

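```bash
python3 - <<'E'
from h import *
f='w5.png'
crop(f,290,130,350,280,4,'c9.png')
for t,p in [((323,150),(320,262)),((193,127),(193,243)),((66,88),(71,206))]:
    A=px2w(f,*t,20);B=px2w(f,*p,20);d=B-A;print(A.round(1),B.round(1),((A+B)/2).round(1),np.linalg.norm(d).round(1),np.degrees(np.arctan2(d[1],d[0])).round(1))
print(w2px(f,[596,-175.5,13]), w2px(f,[596,-175.5,90]))
E
```

```text
[ 552.8 -184.1   20. ] [ 641.9 -166.5   20. ] [ 597.4 -175.3   20. ] 90.9 11.2
[ 556.9 -280.4   20. ] [ 648.4 -270.8   20. ] [ 602.6 -275.6   20. ] 92.0 6.0
[ 548.2 -377.7   20. ] [ 639.4 -373.3   20. ] [ 593.8 -375.5   20. ] 91.3 2.7
[321.56536057 204.80912948] [321.89204702 244.51448468]
```

View pics/c9.png

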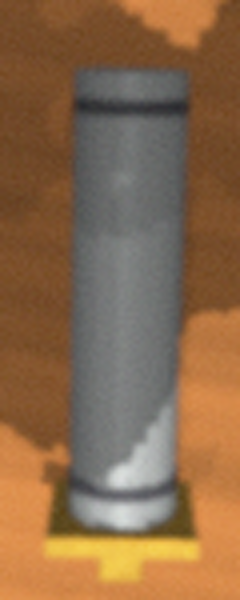

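```bash
python3 -m handwheel '[{"translation":[0,0,-0.5],"turn":[0,0,0],"jaw":-1},{"translation":[0,0,-0.86],"turn":[0,0,0],"jaw":-1},{"translation":[0,0,-0.86],"turn":[0,0,0],"jaw":-1},{"translation":[0,0,-0.86],"turn":[0,0,0],"jaw":-1},{"translation":[0,0,-0.86],"turn":[0,0,0],"jaw":-0.3}]' 60
python3 -c "
from h import *;s=sense();print(s['position'])"
python3 -m handwheel '[{"translation":[0,0,0],"turn":[0,0,0],"jaw":0.2},{"translation":[0,0,0],"turn":[0,0,0],"jaw":0.5},{"translation":[0,0,0],"turn":[0,0,0],"jaw":1},{"translation":[0,0,0],"turn":[0,0,0],"jaw":1},{"translation":[0,0,0],"turn":[0,0,0],"jaw":1},{"translation":[0,0,0],"turn":[0,0,0],"jaw":1}]'
```

```text
time_s: 5.52
position: [598.0, -176.3, 7.8]
tool_rot: [0.002, -0.109, 0.994, -0.001]
ft_force: [-0.1, 0.3, 0.5]
opening: 69.6
[ 598.01324893 -176.28765643    7.76648522]
time_s: 6.28
position: [596.4, -175.9, 5.9]
tool_rot: [0.0, -0.109, 0.994, -0.0]
ft_force: [-1.1, -0.4, 5.6]
opening: 19.9
```

```bash
python3 -m handwheel '[{"translation":[0,0,0.3],"turn":[0,0,0],"jaw":1},{"translation":[0,0,0.7],"turn":[0,0,0],"jaw":1},{"translation":[0,0,1],"turn":[0,0,0],"jaw":1},{"translation":[0,0,1],"turn":[0,0,0],"jaw":1},{"translation":[0,0,1],"turn":[0,0,0],"jaw":1}]'
python3 - <<'E'
from h import *
shot('wrist','w6.png');shot('scene','s6.png')
crop('s6.png',220,150,420,300,4,'c10.png')
E
```

```text
time_s: 6.9
position: [595.1, -175.1, 104.1]
tool_rot: [-0.001, -0.109, 0.994, 0.0]
ft_force: [-1.5, 0.3, -2.7]
opening: 19.8
```

View pics/w6.png

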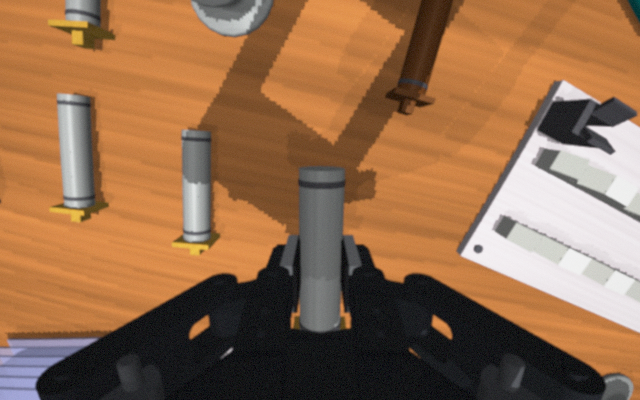

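View pics/c10.png

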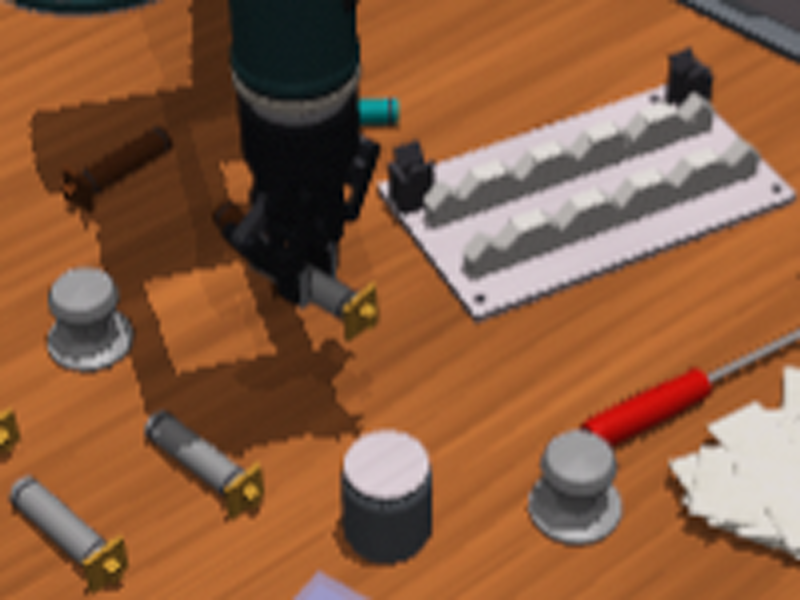

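```bash
python3 - <<'E'
from h import *
f='w6.png'
crop(f,280,150,370,340,4,'c11.png')
print(w2px(f,[595.1,-175.1,111]))
for v in (168,170): 
  T=px2w(f,322,v,104.1+7+9); print(T, np.linalg.norm(T[:2]-[595.1,-175.1]))
E
```

```text
[320.39623099 257.38351348]
[ 548.8798073  -184.70087252  120.1       ] 47.20681058938125
[ 549.73884005 -184.50818036  120.1       ] 46.32654411505413
```

View pics/c11.png

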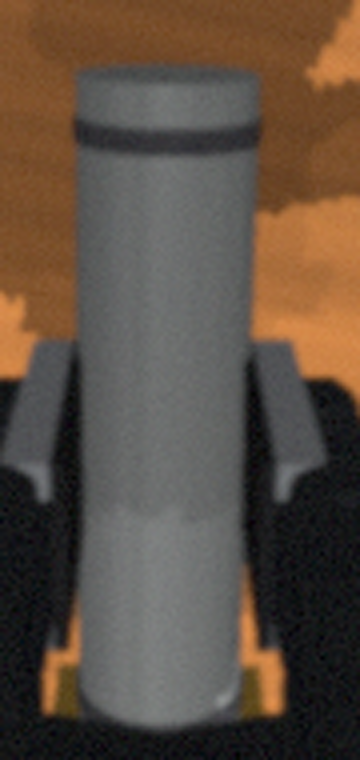

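```bash
python3 -m handwheel '[{"translation":[0,0.4,0],"turn":[0,0,-0.08],"jaw":1},{"translation":[0,0.8,0],"turn":[0,0,-0.17],"jaw":1},{"translation":[0,1,0],"turn":[0,0,-0.263],"jaw":1}]'
python3 -m handwheel '[{"translation":[0,0.5,0],"turn":[0,0,0],"jaw":1},{"translation":[0,1,0],"turn":[0,0,0],"jaw":1}]'
python3 -m handwheel '[{"translation":[0,0.5,0],"turn":[0,0,0],"jaw":1},{"translation":[0,1,0],"turn":[0,0,0],"jaw":1}]'
python3 -m handwheel '[{"translation":[-0.02,0.5,0],"turn":[0,0,0],"jaw":1},{"translation":[-0.02,0.94,0],"turn":[0,0,0],"jaw":1},{"translation":[-0.02,0.94,0],"turn":[0,0,0],"jaw":1},{"translation":[-0.02,0.94,0],"turn":[0,0,0],"jaw":1},{"translation":[-0.02,0.94,0],"turn":[0,0,0],"jaw":1},{"translation":[-0.02,0.94,0],"turn":[0,0,0],"jaw":1}]'
python3 - <<'E'
from h import *
shot('wrist','w7.png');print(sense()['position'],sense()['tool_rot'],sense()['ft_force'])
E
```

```text
time_s: 7.38
position: [594.6, -73.3, 103.6]
tool_rot: [-0.002, 0.099, 0.995, 0.0]
ft_force: [-0.5, -0.2, -1.9]
opening: 19.5
time_s: 7.62
position: [595.1, 25.6, 103.7]
tool_rot: [-0.001, 0.098, 0.995, -0.0]
ft_force: [0.6, 0.1, -1.3]
opening: 19.5
time_s: 7.88
position: [595.0, 126.0, 103.7]
tool_rot: [-0.001, 0.097, 0.995, -0.0]
ft_force: [0.0, -0.7, -2.4]
opening: 19.4
time_s: 8.62
position: [594.1, 217.3, 105.1]
tool_rot: [-0.0, 0.098, 0.995, -0.0]
ft_force: [-0.3, 0.4, -1.4]
opening: 19.3
[594.18269607 217.50839749 105.23221507] [-7.54576107e-05  9.78784741e-02  9.95198365e-01 -1.12410217e-04] [ 0.28057335  0.24669736 -1.78695301]
```

View pics/w7.png

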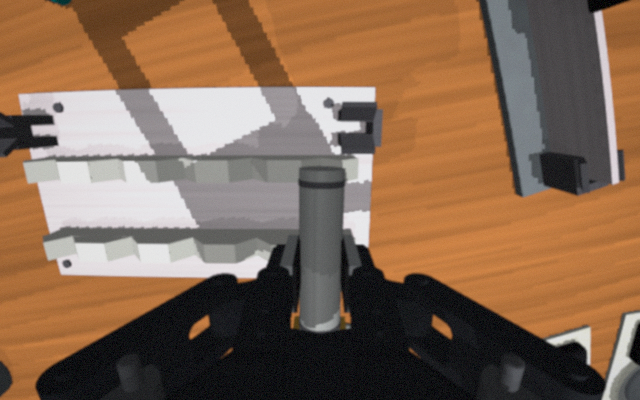

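```bash
python3 -m handwheel '[{"translation":[0,0,-0.2],"turn":[0,0,0],"jaw":1},{"translation":[0,0,-0.4],"turn":[0,0,0],"jaw":1},{"translation":[0,0,-0.4],"turn":[0,0,0],"jaw":1},{"translation":[0,0,-0.4],"turn":[0,0,0],"jaw":1}]'
python3 - <<'E'
from h import *
f='w8.png'
shot('wrist',f);print(sense()['position'])
t=np.array([572.65,116.76]);th=np.radians(-11.15);R=np.array([[np.cos(th),-np.sin(th)],[np.sin(th),np.cos(th)]])
im=cv2.imread('pics/'+f)
for x in (-40,-24,24,40):
  for y in (-104,-52,0,52,104):
    for dy,z in ((-14,44),(0,30),(14,44)):
      p=w2px(f,[*(R@[x,y+dy]+t),z]); 
      if all(np.abs(p)<2000): cv2.circle(im,tuple(int(round(c)) for c in p),1,(0,0,255),-1)
im=cv2.resize(im[60:330,200:480],None,fx=2.2*1.3,fy=2.2,interpolation=cv2.INTER_CUBIC) if 0 else cv2.resize(im[80:280,0:420],None,fx=1.9,fy=1.9,interpolation=cv2.INTER_CUBIC)
cv2.imwrite('pics/c12.png',im)
E
```

```text
time_s: 9.18
position: [594.6, 218.3, 65.9]
tool_rot: [0.0, 0.097, 0.995, 0.0]
ft_force: [0.4, 0.2, -1.9]
opening: 19.2
[594.84426913 218.48540883  66.22227916]
```

View pics/c12.png

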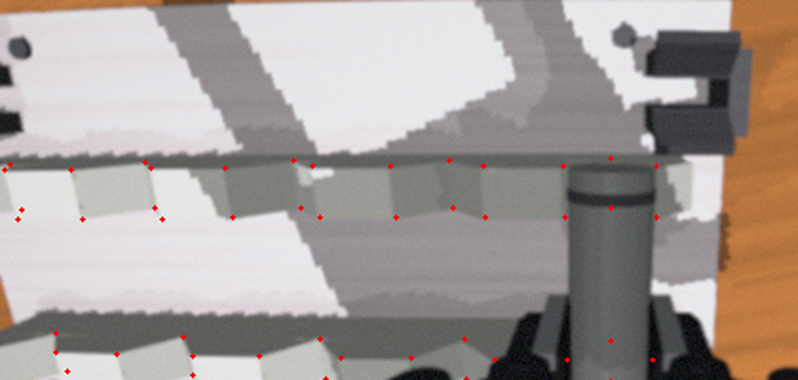

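```bash
python3 -m handwheel '[{"translation":[0,0,-0.12],"turn":[0,0,0],"jaw":1},{"translation":[0,0,-0.24],"turn":[0,0,0],"jaw":1},{"translation":[0,0,-0.26],"turn":[0,0,0],"jaw":1},{"translation":[0,0,-0.27],"turn":[0,0,0],"jaw":1},{"translation":[0,0,-0.27],"turn":[0,0,0],"jaw":1}]'
python3 -m handwheel '[{"translation":[0,0,0],"turn":[0,0,0],"jaw":0.35},{"translation":[0,0,0],"turn":[0,0,0],"jaw":0.2},{"translation":[0,0,0],"turn":[0,0,0],"jaw":0.1},{"translation":[0,0,0],"turn":[0,0,0],"jaw":0.1},{"translation":[0,0,0.3],"turn":[0,0,0],"jaw":0.1},{"translation":[0,0,0.8],"turn":[0,0,0],"jaw":-0.3},{"translation":[0,0,1],"turn":[0,0,0],"jaw":-1},{"translation":[0,0,1],"turn":[0,0,0],"jaw":-1},{"translation":[0,0,1],"turn":[0,0,0],"jaw":-1},{"translation":[0,0,1],"turn":[0,0,0],"jaw":-1}]'
python3 - <<'E'
from h import *
f='w9.png'
shot('wrist',f);print(sense()['position'])
E
```

```text
time_s: 9.85
position: [594.1, 217.9, 39.0]
tool_rot: [-0.0, 0.097, 0.995, -0.001]
ft_force: [-0.9, -3.2, 8.9]
opening: 19.4
time_s: 11.1
position: [593.0, 218.2, 136.6]
tool_rot: [-0.001, 0.097, 0.995, -0.001]
ft_force: [-0.7, -0.0, 0.6]
opening: 85.5
[593.05195168 218.25595359 136.68714676]
```

View pics/w9.png

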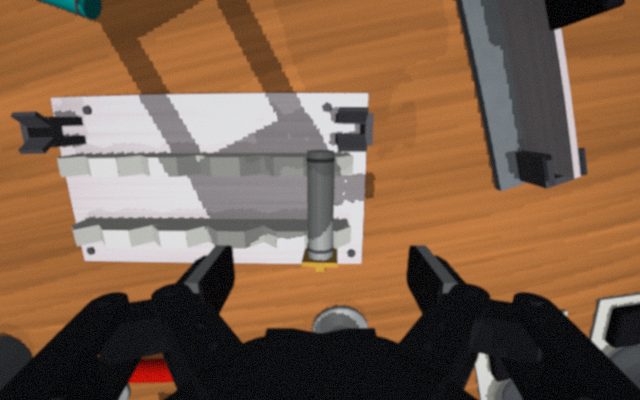

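```bash
cat >> h.py <<'E'
CT=np.array([572.65,116.76]);_th=np.radians(-11.15);CR=np.array([[np.cos(_th),-np.sin(_th)],[np.sin(_th),np.cos(_th)]])
def cw(x,y,z): return np.array([*(CR@[x,y]+CT),z])
def wc(p): return CR.T@(np.array(p)[:2]-CT)
E
python3 - <<'E'
from h import *
f='w9.png'
crop(f,270,130,370,280,4,'c13.png')
print(w2px(f,cw(-45,104,56.6)),w2px(f,cw(45,104,56.6)),w2px(f,cw(-45,104,45.6)))
E
```

```text
[321.3486598  151.09457056] [321.1727372  259.53717103] [321.31695123 149.76114414]
```

View pics/c13.png

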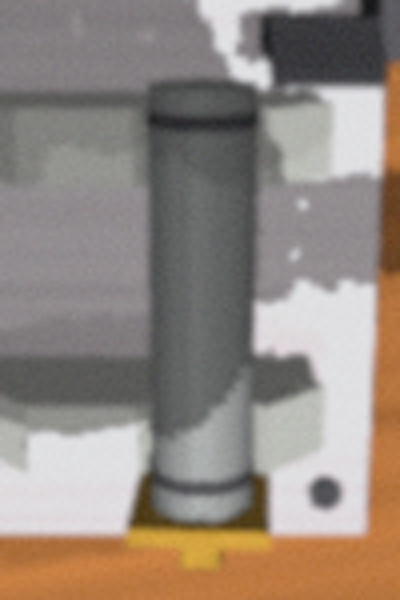

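```bash
python3 -m handwheel '[{"translation":[0,-0.5,0],"turn":[0,0,0.1],"jaw":-1},{"translation":[0,-1,0],"turn":[0,0,0.207],"jaw":-1}]' >/dev/null
python3 -m handwheel '[{"translation":[0,-0.5,0],"turn":[0,0,0],"jaw":-1},{"translation":[0,-1,0],"turn":[0,0,0],"jaw":-1}]' >/dev/null
python3 -m handwheel '[{"translation":[0,-0.5,0],"turn":[0,0,0],"jaw":-1},{"translation":[0,-1,0],"turn":[0,0,0],"jaw":-1}]' >/dev/null
python3 -m handwheel '[{"translation":[0,-0.5,0],"turn":[0,0,0],"jaw":-1},{"translation":[0,-1,0],"turn":[0,0,0],"jaw":-1}]' >/dev/null
python3 -m handwheel '[{"translation":[0.08,-0.5,0],"turn":[0,0,0],"jaw":-1},{"translation":[0.08,-0.945,-0.2],"turn":[0,0,0],"jaw":-1},{"translation":[0.08,-0.945,-0.3],"turn":[0,0,0],"jaw":-1},{"translation":[0.08,-0.945,-0.3],"turn":[0,0,0],"jaw":-1},{"translation":[0.08,-0.945,-0.3],"turn":[0,0,0],"jaw":-1}]'
python3 - <<'E'
from h import *
f='w10.png'
shot('wrist',f);print(sense()['position'])
E
```

```text
time_s: 12.78
position: [602.0, -274.7, 108.2]
tool_rot: [-0.0, -0.066, 0.998, 0.0]
ft_force: [-0.6, 0.5, 0.4]
opening: 85.4
[ 602.33793897 -274.7672065   108.63620427]
```

View pics/w10.png

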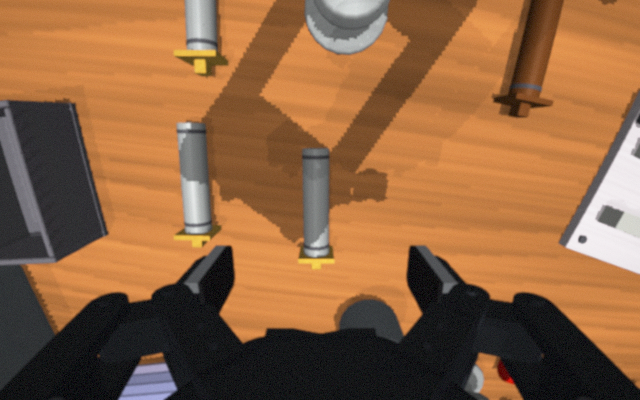

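```bash
python3 - <<'E'
from h import *
f='w10.png'
for t,p in [((316,149),(316,257)),((191,123),(198,234))]:
    A=px2w(f,*t,21);B=px2w(f,*p,23);d=B-A;print(A.round(1),B.round(1),((A+B)/2).round(1),np.linalg.norm(d).round(1),np.degrees(np.arctan2(d[1],d[0])).round(1))
E
```

```text
[ 556.8 -284.    21. ] [ 647.2 -272.3   23. ] [ 602.  -278.2   22. ] 91.2 7.4
[ 549.4 -382.2   21. ] [ 639.7 -373.7   23. ] [ 594.5 -378.    22. ] 90.8 5.4
```

```bash
python3 -c "
from h import *
print(px2w('scene0.png',316.5,266,70), px2w('scene0.png',241,222,60))"
python3 -m handwheel '[{"translation":[0,-0.02,-0.5],"turn":[0,0,0],"jaw":-1},{"translation":[0,-0.02,-1],"turn":[0,0,0],"jaw":-1},{"translation":[0,-0.02,-1],"turn":[0,0,0],"jaw":-1},{"translation":[0,-0.02,-1],"turn":[0,0,0],"jaw":-1}]'
```

```text
[ 727.38538478 -210.1812656    70.        ] [ 457.79354954 -274.57303072   60.        ]
time_s: 13.32
position: [603.3, -278.0, 10.0]
tool_rot: [0.001, -0.066, 0.998, -0.001]
ft_force: [0.1, -0.6, 0.5]
opening: 85.7
```

```bash
python3 -m handwheel '[{"translation":[0,0,-0.03],"turn":[0,0,0],"jaw":0},{"translation":[0,0,-0.03],"turn":[0,0,0],"jaw":0.2},{"translation":[0,0,-0.03],"turn":[0,0,0],"jaw":0.5},{"translation":[0,0,-0.03],"turn":[0,0,0],"jaw":1},{"translation":[0,0,-0.03],"turn":[0,0,0],"jaw":1},{"translation":[0,0,-0.03],"turn":[0,0,0],"jaw":1},{"translation":[0,0,-0.03],"turn":[0,0,0],"jaw":1}]' 60
python3 -m handwheel '[{"translation":[0,0,0.3],"turn":[0,0,0],"jaw":1},{"translation":[0,0,0.7],"turn":[0,0,0],"jaw":1},{"translation":[0,0,1],"turn":[0,0,0],"jaw":1},{"translation":[0,0,1],"turn":[0,0,0],"jaw":1},{"translation":[0,0,1],"turn":[0,0,0],"jaw":1}]'
python3 - <<'E'
from h import *
f='w11.png'
shot('wrist',f);s=sense();P=s['position'];print(P)
crop(f,280,150,370,340,4,'c14.png')
for v in (168,170,172):
  T=px2w(f,322,v,P[2]+7+9); print(v,np.linalg.norm(T[:2]-P[:2]))
E
```

```text
time_s: 14.2
position: [602.4, -278.2, 6.2]
tool_rot: [0.0, -0.065, 0.998, -0.0]
ft_force: [-0.3, 0.7, 4.4]
opening: 19.9
time_s: 14.82
position: [601.1, -277.5, 104.0]
tool_rot: [-0.001, -0.065, 0.998, 0.001]
ft_force: [0.1, 0.9, -1.8]
opening: 19.6
[ 600.80850289 -277.29842854  103.4791774 ]
168 46.8320188722973
170 45.947911433581424
172 45.06078883691671
```

View pics/c14.png

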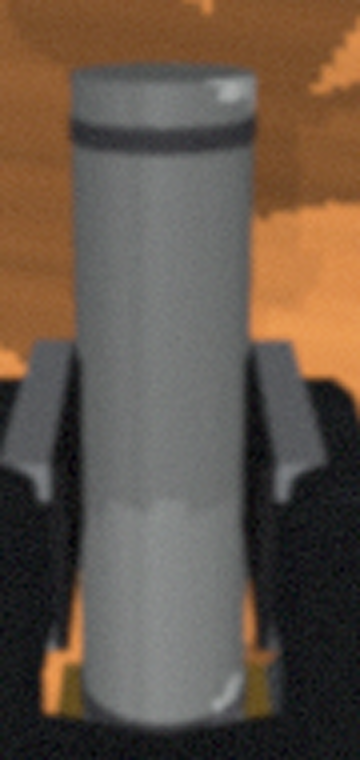

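```bash
python3 -m handwheel '[{"translation":[0,0.4,0],"turn":[0,0,-0.1],"jaw":1},{"translation":[0,0.8,0],"turn":[0,0,-0.207],"jaw":1},{"translation":[0,1,0],"turn":[0,0,-0.207],"jaw":1}]' >/dev/null
python3 -m handwheel '[{"translation":[0,0.5,0],"turn":[0,0,0],"jaw":1},{"translation":[0,1,0],"turn":[0,0,0],"jaw":1}]' >/dev/null
python3 -m handwheel '[{"translation":[0,0.5,0],"turn":[0,0,0],"jaw":1},{"translation":[0,1,0],"turn":[0,0,0],"jaw":1}]' >/dev/null
python3 -m handwheel '[{"translation":[0,0.5,0],"turn":[0,0,0],"jaw":1},{"translation":[0,1,0],"turn":[0,0,0],"jaw":1}]' >/dev/null
python3 -m handwheel '[{"translation":[-0.19,0.457,0],"turn":[0,0,0],"jaw":1},{"translation":[-0.19,0.457,0],"turn":[0,0,0],"jaw":1},{"translation":[-0.19,0.457,0],"turn":[0,0,0],"jaw":1},{"translation":[-0.19,0.457,-0.3],"turn":[0,0,0],"jaw":1},{"translation":[-0.19,0.457,-0.4],"turn":[0,0,0],"jaw":1},{"translation":[-0.19,0.457,-0.4],"turn":[0,0,0],"jaw":1},{"translation":[-0.19,0.457,-0.4],"turn":[0,0,0],"jaw":1}]'
python3 - <<'E'
from h import *
f='w12.png'
shot('wrist',f);print(sense()['position'])
im=cv2.imread('pics/'+f)
for x in (-40,-24,24,40):
  for y in (-104,-52,0,52,104):
    for dy,z in ((-14,44),(0,30),(14,44)):
      p=w2px(f,cw(x,y+dy,z)); cv2.circle(im,tuple(int(round(c)) for c in p),1,(0,0,255),-1)
cv2.imwrite('pics/c15.png',cv2.resize(im[80:280,50:470],None,fx=1.9,fy=1.9,interpolation=cv2.INTER_CUBIC))
E
```

```text
time_s: 16.88
position: [583.9, 167.3, 65.9]
tool_rot: [0.001, 0.097, 0.995, 0.0]
ft_force: [0.2, 0.3, -2.1]
opening: 19.5
[583.95290571 167.4772318   66.11635129]
```

View pics/c15.png

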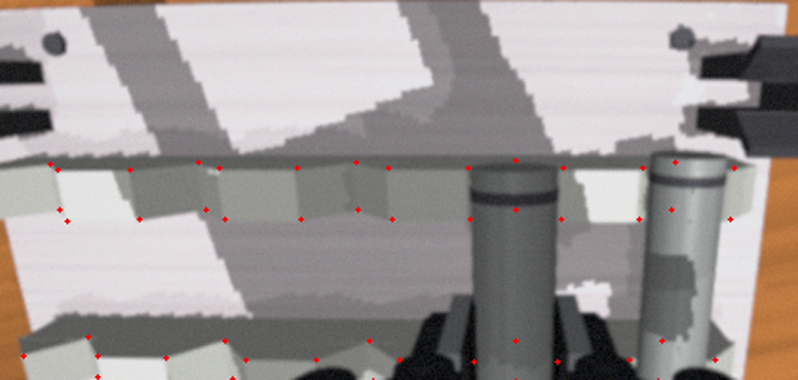

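Well aligned over notch 4. I'll lower and release.

```bash
python3 -m handwheel '[{"translation":[0,0,-0.12],"turn":[0,0,0],"jaw":1},{"translation":[0,0,-0.24],"turn":[0,0,0],"jaw":1},{"translation":[0,0,-0.26],"turn":[0,0,0],"jaw":1},{"translation":[0,0,-0.27],"turn":[0,0,0],"jaw":1},{"translation":[0,0,-0.27],"turn":[0,0,0],"jaw":1}]'
python3 -m handwheel '[{"translation":[0,0,0],"turn":[0,0,0],"jaw":0.35},{"translation":[0,0,0],"turn":[0,0,0],"jaw":0.2},{"translation":[0,0,0],"turn":[0,0,0],"jaw":0.1},{"translation":[0,0,0],"turn":[0,0,0],"jaw":0.1},{"translation":[0,0,0.3],"turn":[0,0,0],"jaw":0.1},{"translation":[0,0,0.8],"turn":[0,0,0],"jaw":0.1},{"translation":[0,0,1],"turn":[0,0,0],"jaw":-1},{"translation":[0,0,1],"turn":[0,0,0],"jaw":-1},{"translation":[0,0,1],"turn":[0,0,0],"jaw":-1},{"translation":[0,0,1],"turn":[0,0,0],"jaw":-1}]'
python3 - <<'E'
from h import *
f='w13.png'
shot('wrist',f);print(sense()['position'])
for y in (52,104): print(w2px(f,cw(-45,y,56.6)),w2px(f,cw(45,y,56.6)))
crop(f,250,120,420,280,4,'c16.png')
E
```

```text
time_s: 17.55
position: [583.0, 167.3, 39.0]
tool_rot: [-0.0, 0.097, 0.995, -0.0]
ft_force: [-2.5, -2.7, 9.8]
opening: 19.8
time_s: 18.8
position: [581.9, 167.5, 136.7]
tool_rot: [-0.001, 0.097, 0.995, -0.0]
ft_force: [-0.1, 0.2, 0.1]
opening: 85.3
[582.10158949 167.53274038 136.81111281]
[321.16480299 152.3938811 ] [321.00719078 260.56363759]
[389.56306249 152.58789092] [382.80969959 260.48812674]
```

View pics/c16.png

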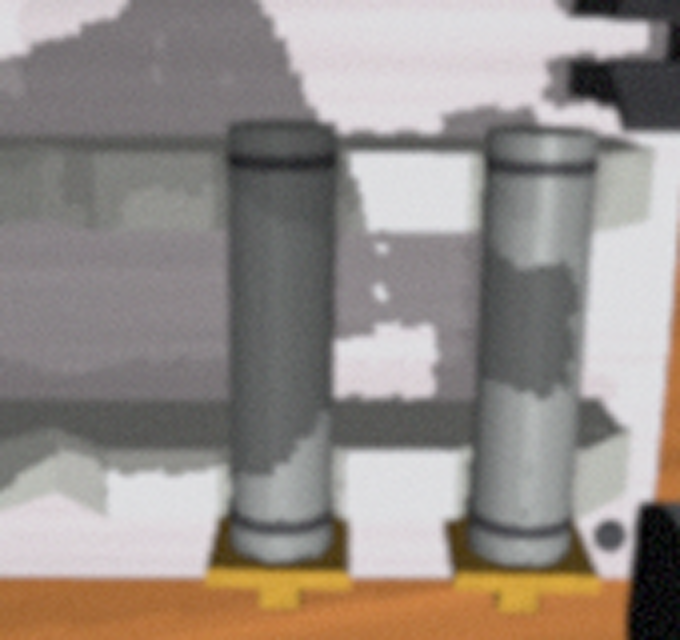

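```bash
python3 -m handwheel '[{"translation":[0,-0.5,0],"turn":[0,0,0.1],"jaw":-1},{"translation":[0,-1,0],"turn":[0,0,0.19],"jaw":-1}]' >/dev/null
python3 -m handwheel '[{"translation":[0,-0.5,0],"turn":[0,0,0],"jaw":-1},{"translation":[0,-1,0],"turn":[0,0,0],"jaw":-1}]' >/dev/null
python3 -m handwheel '[{"translation":[0,-0.5,0],"turn":[0,0,0],"jaw":-1},{"translation":[0,-1,0],"turn":[0,0,0],"jaw":-1}]' >/dev/null
python3 -m handwheel '[{"translation":[0,-0.5,0],"turn":[0,0,0],"jaw":-1},{"translation":[0,-1,0],"turn":[0,0,0],"jaw":-1}]' >/dev/null
python3 -m handwheel '[{"translation":[0,-0.5,0],"turn":[0,0,0],"jaw":-1},{"translation":[0,-1,0],"turn":[0,0,0],"jaw":-1}]' >/dev/null
python3 -m handwheel '[{"translation":[0.115,-0.467,-0.2],"turn":[0,0,0],"jaw":-1},{"translation":[0.115,-0.467,-0.3],"turn":[0,0,0],"jaw":-1},{"translation":[0.115,-0.467,-0.3],"turn":[0,0,0],"jaw":-1},{"translation":[0.115,-0.467,-0.3],"turn":[0,0,0],"jaw":-1}]'
python3 - <<'E'
from h import *
f='w14.png'
shot('wrist',f);print(sense()['position'])
E
```

```text
time_s: 20.6
position: [594.4, -377.5, 108.2]
tool_rot: [-0.0, -0.052, 0.999, 0.0]
ft_force: [0.3, -1.3, 0.3]
opening: 85.3
[ 594.68982566 -377.67418155  108.65067038]
```

View pics/w14.png

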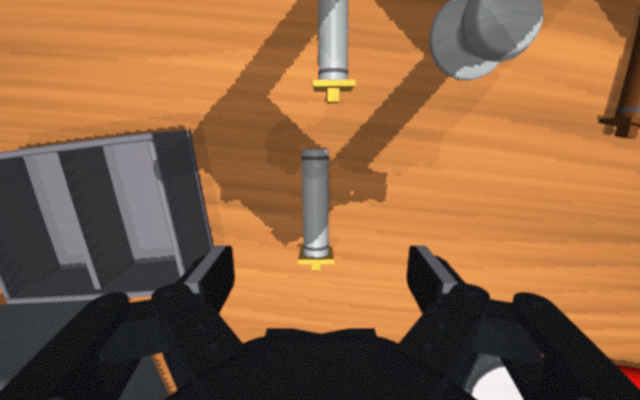

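```bash
python3 -c "
from h import *
for z in (0,40,60): print(px2w('w14.png',190,130,z),px2w('w14.png',212,250,z))
A=px2w('w14.png',315,149,21);B=px2w('w14.png',316,257,23);print((A+B)/2,B-A)
"
```

```text
[ 545.71478478 -493.46110019    0.        ] [ 654.3908494  -473.68360739    0.        ]
[ 542.87126773 -476.11156514   40.        ] [ 634.19534161 -459.49188701   40.        ]
[ 541.4495092  -467.43679761   60.        ] [ 624.09758771 -452.39602682   60.        ]
[ 594.29314336 -381.39729369   22.        ] [90.63453448 10.06223649  2.        ]
```

```bash
python3 -m handwheel '[{"translation":[0,-0.025,-0.5],"turn":[0,0,0],"jaw":-1},{"translation":[0,-0.025,-1],"turn":[0,0,0],"jaw":-1},{"translation":[0,-0.025,-1],"turn":[0,0,0],"jaw":-1},{"translation":[0,-0.025,-1],"turn":[0,0,0],"jaw":-1}]'
python3 -m handwheel '[{"translation":[0,0,-0.03],"turn":[0,0,0],"jaw":0},{"translation":[0,0,-0.03],"turn":[0,0,0],"jaw":0.2},{"translation":[0,0,-0.03],"turn":[0,0,0],"jaw":0.5},{"translation":[0,0,-0.03],"turn":[0,0,0],"jaw":1},{"translation":[0,0,-0.03],"turn":[0,0,0],"jaw":1},{"translation":[0,0,-0.03],"turn":[0,0,0],"jaw":1},{"translation":[0,0,-0.03],"turn":[0,0,0],"jaw":1}]' 60
python3 -m handwheel '[{"translation":[0,0,0.3],"turn":[0,0,0],"jaw":1},{"translation":[0,0,0.7],"turn":[0,0,0],"jaw":1},{"translation":[0,0,1],"turn":[0,0,0],"jaw":1},{"translation":[0,0,1],"turn":[0,0,0],"jaw":1},{"translation":[0,0,1],"turn":[0,0,0],"jaw":1}]'
python3 - <<'E'
from h import *
f='w15.png'
shot('wrist',f);s=sense();P=s['position'];print(P)
crop(f,280,150,370,340,4,'c17.png')
E
```

```text
time_s: 21.15
position: [595.8, -381.7, 10.3]
tool_rot: [0.001, -0.052, 0.999, -0.001]
ft_force: [0.3, 0.1, 1.0]
opening: 85.5
time_s: 22.02
position: [594.9, -381.8, 6.1]
tool_rot: [0.0, -0.052, 0.999, -0.0]
ft_force: [-1.2, 0.4, 6.2]
opening: 20.1
time_s: 22.65
position: [593.7, -380.9, 103.9]
tool_rot: [-0.001, -0.052, 0.999, 0.001]
ft_force: [-0.2, 0.1, -2.3]
opening: 19.6
[ 593.41499659 -380.62049594  103.33740925]
```

View pics/c17.png

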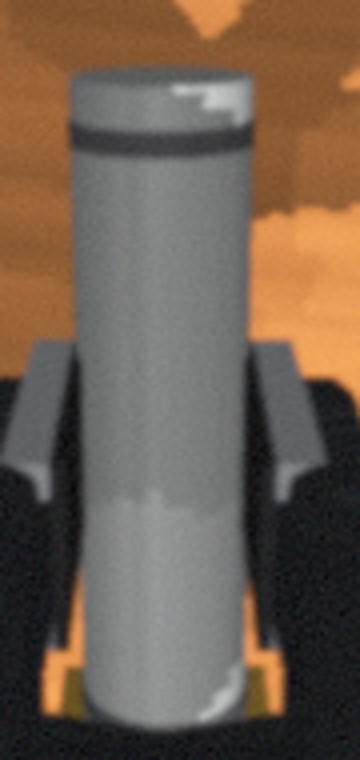

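```bash
python3 -m handwheel '[{"translation":[0,0.4,0],"turn":[0,0,-0.1],"jaw":1},{"translation":[0,0.8,0],"turn":[0,0,-0.19],"jaw":1},{"translation":[0,1,0],"turn":[0,0,-0.19],"jaw":1}]' >/dev/null
python3 -m handwheel '[{"translation":[0,0.5,0],"turn":[0,0,0],"jaw":1},{"translation":[0,1,0],"turn":[0,0,0],"jaw":1}]' >/dev/null
python3 -m handwheel '[{"translation":[0,0.5,0],"turn":[0,0,0],"jaw":1},{"translation":[0,1,0],"turn":[0,0,0],"jaw":1}]' >/dev/null
python3 -m handwheel '[{"translation":[0,0.5,0],"turn":[0,0,0],"jaw":1},{"translation":[0,1,0],"turn":[0,0,0],"jaw":1}]' >/dev/null
python3 -m handwheel '[{"translation":[-0.1,0.5,0],"turn":[0,0,0],"jaw":1},{"translation":[-0.22,0.982,0],"turn":[0,0,0],"jaw":1},{"translation":[-0.22,0.982,0],"turn":[0,0,0],"jaw":1},{"translation":[-0.22,0.982,0],"turn":[0,0,0],"jaw":1},{"translation":[-0.22,0.982,-0.3],"turn":[0,0,0],"jaw":1},{"translation":[-0.22,0.982,-0.4],"turn":[0,0,0],"jaw":1},{"translation":[-0.22,0.982,-0.4],"turn":[0,0,0],"jaw":1},{"translation":[-0.22,0.982,-0.4],"turn":[0,0,0],"jaw":1}]'
python3 - <<'E'
from h import *
f='w16.png'
shot('wrist',f);print(sense()['position'])
im=cv2.imread('pics/'+f)
for x in (-40,-24,24,40):
  for y in (-104,-52,0,52,104):
    for dy,z in ((-14,44),(0,30),(14,44)):
      p=w2px(f,cw(x,y+dy,z)); cv2.circle(im,tuple(int(round(c)) for c in p),1,(0,0,255),-1)
cv2.imwrite('pics/c18.png',cv2.resize(im[80:280,110:530],None,fx=1.9,fy=1.9,interpolation=cv2.INTER_CUBIC))
E
```

```text
time_s: 24.82
position: [573.3, 116.2, 65.9]
tool_rot: [0.0, 0.097, 0.995, 0.0]
ft_force: [0.6, 0.3, -2.6]
opening: 19.9
[573.41542793 116.35718309  66.05498486]
```

View pics/c18.png

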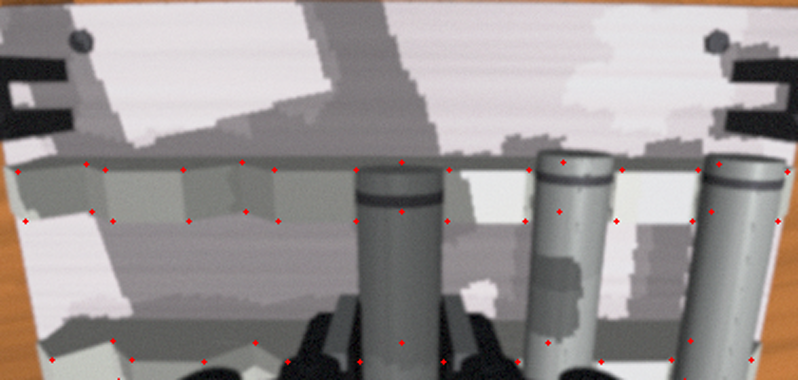

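```bash
python3 -m handwheel '[{"translation":[0,0,-0.12],"turn":[0,0,0],"jaw":1},{"translation":[0,0,-0.24],"turn":[0,0,0],"jaw":1},{"translation":[0,0,-0.26],"turn":[0,0,0],"jaw":1},{"translation":[0,0,-0.27],"turn":[0,0,0],"jaw":1},{"translation":[0,0,-0.27],"turn":[0,0,0],"jaw":1}]'
python3 -m handwheel '[{"translation":[0,0,0],"turn":[0,0,0],"jaw":0.35},{"translation":[0,0,0],"turn":[0,0,0],"jaw":0.2},{"translation":[0,0,0],"turn":[0,0,0],"jaw":0.1},{"translation":[0,0,0],"turn":[0,0,0],"jaw":0.1},{"translation":[0,0,0.3],"turn":[0,0,0],"jaw":0.1},{"translation":[0,0,0.8],"turn":[0,0,0],"jaw":0.1},{"translation":[0,0,1],"turn":[0,0,0],"jaw":-1},{"translation":[0,0,1],"turn":[0,0,0],"jaw":-1},{"translation":[0,0,1],"turn":[0,0,0],"jaw":-1},{"translation":[0,0,1],"turn":[0,0,0],"jaw":-1}]'
python3 - <<'E'
from h import *
f='w17.png'
shot('wrist',f);print(sense()['position'])
for y in (0,52,104): print(w2px(f,cw(-45,y,56.6)),w2px(f,cw(45,y,56.6)))
crop(f,190,90,460,280,2.9,'c19.png')
shot('scene','s17.png')
E
```

```text
time_s: 25.5
position: [572.5, 116.4, 39.0]
tool_rot: [-0.0, 0.097, 0.995, -0.0]
ft_force: [-3.1, -2.4, 11.5]
opening: 19.5
time_s: 26.75
position: [571.4, 116.6, 136.7]
tool_rot: [-0.001, 0.097, 0.995, -0.0]
ft_force: [0.5, 0.8, 0.0]
opening: 85.1
[571.55805164 116.60164168 136.83167396]
[321.10750416 152.99518239] [320.95597314 261.02928577]
[389.45029784 153.18507531] [382.70977908 260.94612011]
[456.6262828  153.64645028] [443.60386104 260.58037636]
```

View pics/c19.png

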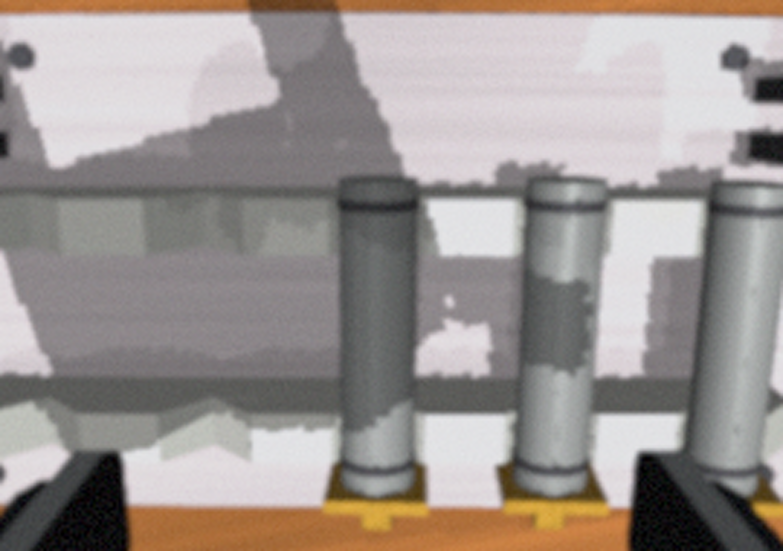

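View pics/s17.png

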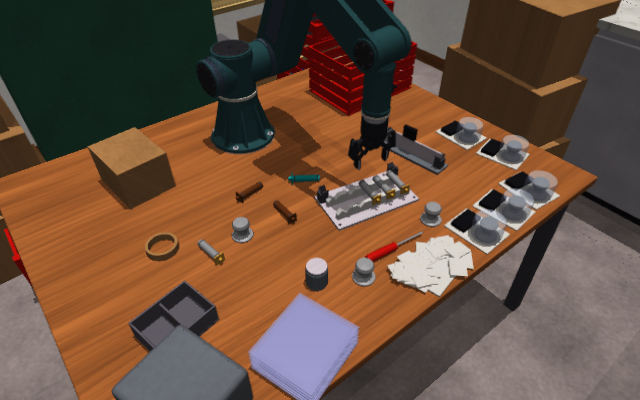

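```bash
python3 -m handwheel '[{"translation":[0,-0.5,0],"turn":[0,0,0.1],"jaw":-1},{"translation":[-0.1,-1,0],"turn":[0,0,0.19],"jaw":-1}]' >/dev/null
python3 -m handwheel '[{"translation":[-0.15,-0.5,0],"turn":[0,0,0],"jaw":-1},{"translation":[-0.3,-1,0],"turn":[0,0,0],"jaw":-1}]' >/dev/null
python3 -m handwheel '[{"translation":[-0.15,-0.5,0],"turn":[0,0,0],"jaw":-1},{"translation":[-0.3,-1,0],"turn":[0,0,0],"jaw":-1}]' >/dev/null
python3 -m handwheel '[{"translation":[-0.15,-0.5,0],"turn":[0,0,0],"jaw":-1},{"translation":[-0.3,-1,0],"turn":[0,0,0],"jaw":-1}]' >/dev/null
python3 -m handwheel '[{"translation":[-0.1,-0.5,0],"turn":[0,0,0],"jaw":-0.3},{"translation":[-0.175,-0.985,-0.2],"turn":[0,0,0],"jaw":-0.3},{"translation":[-0.175,-0.985,-0.3],"turn":[0,0,0],"jaw":-0.3},{"translation":[-0.175,-0.985,-0.3],"turn":[0,0,0],"jaw":-0.3},{"translation":[-0.175,-0.985,-0.3],"turn":[0,0,0],"jaw":-0.3}]'
python3 - <<'E'
from h import *
f='w18.png'
shot('wrist',f);print(sense()['position'])
E
```

```text
time_s: 28.48
position: [455.2, -380.4, 108.2]
tool_rot: [-0.0, -0.052, 0.999, 0.0]
ft_force: [0.0, -0.6, 0.1]
opening: 55.3
[ 455.45554989 -380.57080631  108.56858987]
```

View pics/w18.png

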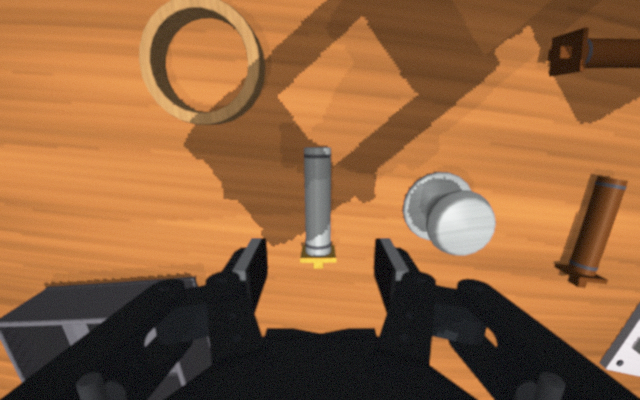

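```bash
python3 -c "
from h import *
A=px2w('w18.png',317,148,21);B=px2w('w18.png',318.5,257,23);print(A,B,(A+B)/2,np.degrees(np.arctan2((B-A)[1],(B-A)[0])))
print(px2w('w18.png',437,205,5))"
```

```text
[ 408.85645944 -387.8628197    21.        ] [ 500.23064772 -377.13468837   23.        ] [ 454.54355358 -382.49875403   22.        ] 6.696370048984754
[ 448.32624949 -277.23046694    5.        ]
```

```bash
python3 -m handwheel '[{"translation":[-0.005,-0.01,-0.5],"turn":[0,0,0],"jaw":-0.3},{"translation":[-0.005,-0.01,-1],"turn":[0,0,0],"jaw":-0.3},{"translation":[-0.005,-0.01,-1],"turn":[0,0,0],"jaw":-0.3},{"translation":[-0.005,-0.01,-1],"turn":[0,0,0],"jaw":-0.3}]'
python3 -m handwheel '[{"translation":[0,0,-0.03],"turn":[0,0,0],"jaw":0},{"translation":[0,0,-0.03],"turn":[0,0,0],"jaw":0.2},{"translation":[0,0,-0.03],"turn":[0,0,0],"jaw":0.5},{"translation":[0,0,-0.03],"turn":[0,0,0],"jaw":1},{"translation":[0,0,-0.03],"turn":[0,0,0],"jaw":1},{"translation":[0,0,-0.03],"turn":[0,0,0],"jaw":1},{"translation":[0,0,-0.03],"turn":[0,0,0],"jaw":1}]' 60
python3 -m handwheel '[{"translation":[0,0,0.3],"turn":[0,0,0],"jaw":1},{"translation":[0,0,0.7],"turn":[0,0,0],"jaw":1},{"translation":[0,0,1],"turn":[0,0,0],"jaw":1},{"translation":[0,0,1],"turn":[0,0,0],"jaw":1},{"translation":[0,0,1],"turn":[0,0,0],"jaw":1}]'
python3 - <<'E'
from h import *
f='w19.png'
shot('wrist',f);s=sense();P=s['position'];print(P)
crop(f,280,150,370,340,4,'c20.png')
E
```

```text
time_s: 29.02
position: [455.6, -383.1, 9.9]
tool_rot: [0.001, -0.052, 0.999, -0.001]
ft_force: [0.4, 0.4, 0.1]
opening: 55.5
time_s: 29.9
position: [455.0, -383.3, 6.4]
tool_rot: [0.0, -0.052, 0.999, -0.001]
ft_force: [-1.6, 1.8, 8.1]
opening: 19.5
time_s: 30.52
position: [453.9, -382.2, 104.4]
tool_rot: [-0.0, -0.052, 0.999, 0.0]
ft_force: [-1.0, 0.6, -2.1]
opening: 19.5
[ 453.66673386 -381.93080387  103.92235806]
```

View pics/c20.png

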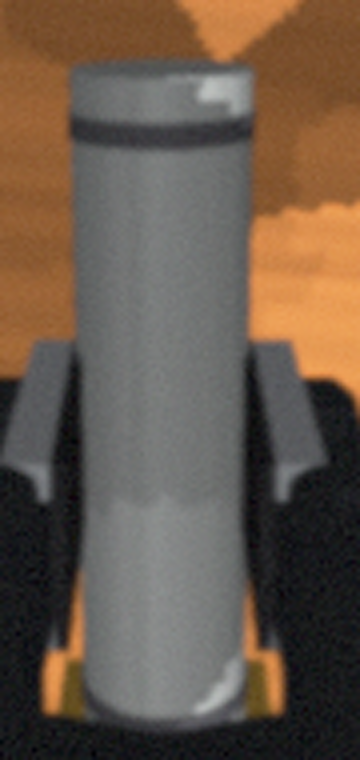

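```bash
python3 -m handwheel '[{"translation":[0.1,0.4,0.2],"turn":[0,0,-0.1],"jaw":1},{"translation":[0.2,0.8,0.3],"turn":[0,0,-0.19],"jaw":1},{"translation":[0.25,1,0.3],"turn":[0,0,-0.19],"jaw":1}]' >/dev/null
python3 -m handwheel '[{"translation":[0.15,0.5,0],"turn":[0,0,0],"jaw":1},{"translation":[0.3,1,0],"turn":[0,0,0],"jaw":1}]' >/dev/null
python3 -m handwheel '[{"translation":[0.15,0.5,0],"turn":[0,0,0],"jaw":1},{"translation":[0.3,1,0],"turn":[0,0,0],"jaw":1}]' >/dev/null
python3 -m handwheel '[{"translation":[0.1,0.5,0],"turn":[0,0,0],"jaw":1},{"translation":[0.234,1,0],"turn":[0,0,0],"jaw":1}]' >/dev/null
python3 -m handwheel '[{"translation":[0,0.484,0],"turn":[0,0,0],"jaw":1},{"translation":[0,0.484,0],"turn":[0,0,0],"jaw":1},{"translation":[0,0.484,0],"turn":[0,0,0],"jaw":1},{"translation":[0,0.484,-0.4],"turn":[0,0,0],"jaw":1},{"translation":[0,0.484,-0.7],"turn":[0,0,0],"jaw":1},{"translation":[0,0.484,-0.7],"turn":[0,0,0],"jaw":1},{"translation":[0,0.484,-0.7],"turn":[0,0,0],"jaw":1}]'
python3 - <<'E'
from h import *
f='w20.png'
shot('wrist',f);print(sense()['position'])
im=cv2.imread('pics/'+f)
for x in (-40,-24,24,40):
  for y in (-104,-52,0,52,104):
    for dy,z in ((-14,44),(0,30),(14,44)):
      p=w2px(f,cw(x,y+dy,z)); cv2.circle(im,tuple(int(round(c)) for c in p),1,(0,0,255),-1)
cv2.imwrite('pics/c21.png',cv2.resize(im[80:280,110:530],None,fx=1.9,fy=1.9,interpolation=cv2.INTER_CUBIC))
E
```

```text
time_s: 32.58
position: [563.6, 64.6, 65.9]
tool_rot: [0.0, 0.098, 0.995, -0.0]
ft_force: [0.7, 0.4, -2.2]
opening: 19.6
[564.09330254  64.8191394   66.37372159]
```

View pics/c21.png

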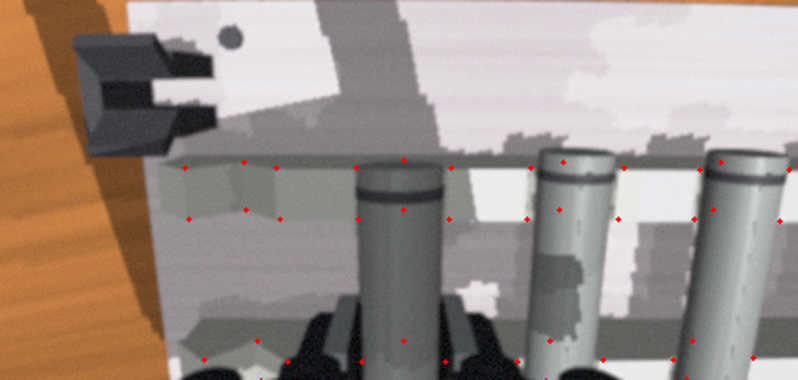

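```bash
python3 -m handwheel '[{"translation":[0,0,-0.12],"turn":[0,0,0],"jaw":1},{"translation":[0,0,-0.24],"turn":[0,0,0],"jaw":1},{"translation":[0,0,-0.26],"turn":[0,0,0],"jaw":1},{"translation":[0,0,-0.27],"turn":[0,0,0],"jaw":1},{"translation":[0,0,-0.27],"turn":[0,0,0],"jaw":1}]'
python3 -m handwheel '[{"translation":[0,0,0],"turn":[0,0,0],"jaw":0.35},{"translation":[0,0,0],"turn":[0,0,0],"jaw":0.2},{"translation":[0,0,0],"turn":[0,0,0],"jaw":0.1},{"translation":[0,0,0],"turn":[0,0,0],"jaw":0.1},{"translation":[0,0,0.3],"turn":[0,0,0],"jaw":0.1},{"translation":[0,0,0.8],"turn":[0,0,0],"jaw":0.1},{"translation":[0,0,1],"turn":[0,0,0],"jaw":-1},{"translation":[0,0,1],"turn":[0,0,0],"jaw":-1},{"translation":[0,0,1],"turn":[0,0,0],"jaw":-1},{"translation":[0,0,1],"turn":[0,0,0],"jaw":-1}]'
python3 -m handwheel '[{"translation":[0,0.3,0.5],"turn":[0,0,0],"jaw":-1},{"translation":[0.2,0.5,1],"turn":[0,0,0],"jaw":-1},{"translation":[0.3,0.5,1],"turn":[0,0,0],"jaw":-1},{"translation":[0.3,0.5,1],"turn":[0,0,0],"jaw":-1},{"translation":[0.3,0.5,1],"turn":[0,0,0],"jaw":-1},{"translation":[0.3,0.5,1],"turn":[0,0,0],"jaw":-1}]'
python3 - <<'E'
from h import *
f='w21.png'
shot('wrist',f);print(sense()['position'])
for y in (-52,0,52,104): print(w2px(f,cw(-45,y,56.6)),w2px(f,cw(45,y,56.6)))
shot('scene','s21.png')
crop(f,170,50,450,240,2.85,'c22.png')
crop('s21.png',300,110,460,230,5,'c23.png')
E
```

```text
time_s: 33.25
position: [563.3, 65.2, 39.4]
tool_rot: [0.0, 0.097, 0.995, -0.0]
ft_force: [-1.3, -3.2, 12.3]
opening: 19.7
time_s: 34.5
position: [561.8, 65.6, 136.7]
tool_rot: [-0.001, 0.097, 0.995, -0.0]
ft_force: [-0.7, 0.5, 0.1]
opening: 85.4
time_s: 35.25
position: [591.6, 115.1, 236.7]
tool_rot: [-0.002, 0.097, 0.995, -0.0]
ft_force: [0.1, 0.4, -0.4]
opening: 85.7
[591.88146047 115.19339574 237.02088479]
[270.39289732 124.923335  ] [273.69560494 205.30748566]
[318.69202984 124.81346425] [318.78797322 205.33101538]
[367.02018068 124.9207111 ] [363.90469768 205.34309458]
[414.96161153 125.24523644] [408.71125539 205.34358364]
```

View pics/c22.png

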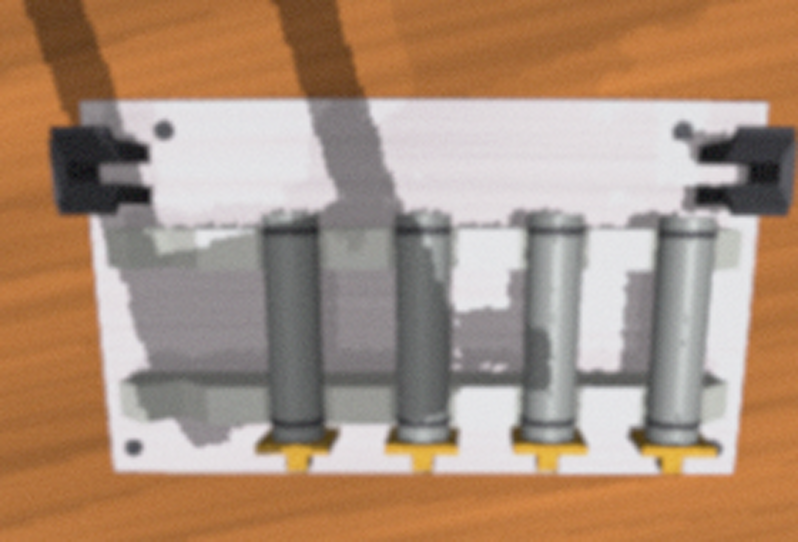

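View pics/s21.png

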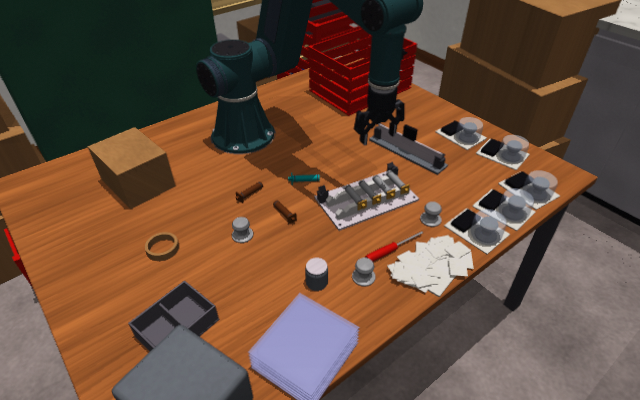

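```bash
python3 - <<'E'
from h import *
f='w21.png'
for p in [(125,174),(720,172)]:
  for z in (46,57): print(wc(px2w(f,170+p[0]/2.85,50+p[1]/2.85,z)).round(1))
crop(f,170,80,240,140,8,'c24.png');crop(f,400,80,470,140,8,'c25.png')
E
```

```text
[ -60.3 -116. ]
[ -59.9 -112.1]
[-61.  114.7]
[-60.6 111. ]
```

View pics/c24.png

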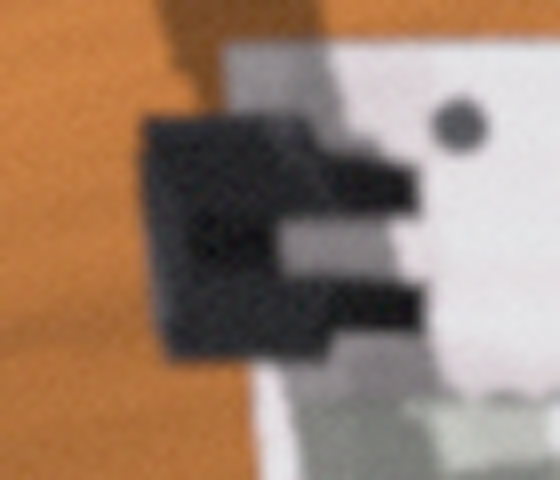

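View pics/c25.png

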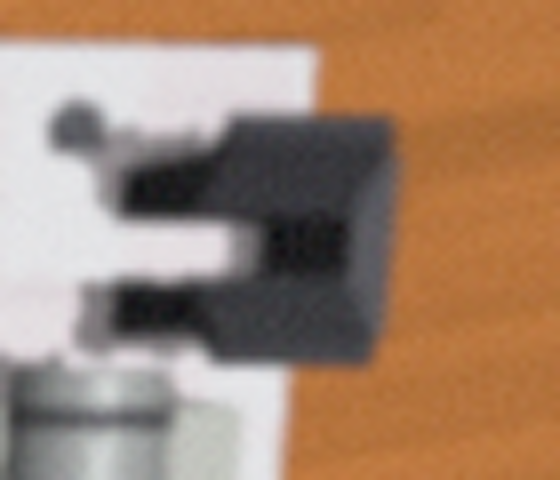

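```bash
python3 - <<'E'
from h import *
f='w21.png'
for y in (-112,112):
  for x,z in ((-66.5,10),(-57.5,46),(-66.5,46),(-57.5,10)):
    p=w2px(f,cw(x,y,z)); o=(170 if y<0 else 400,80); print(y,x,z,((p-o)*8).round(0))
E
```

```text
-112 -66.5 10 [457. 215.]
-112 -57.5 46 [381. 269.]
-112 -66.5 46 [376. 202.]
-112 -57.5 10 [461. 276.]
112 -66.5 10 [ 87. 214.]
112 -57.5 46 [160. 269.]
112 -66.5 46 [165. 201.]
112 -57.5 10 [ 82. 275.]
```

```bash
python3 -m handwheel '[{"translation":[-0.2,0.5,0],"turn":[0,0,0.1],"jaw":-1},{"translation":[-0.4,1,0],"turn":[0,0,0.213],"jaw":-1}]' >/dev/null
python3 -m handwheel '[{"translation":[-0.1,0.5,0],"turn":[0,0,0],"jaw":-1},{"translation":[-0.23,1,0],"turn":[0,0,0],"jaw":-1}]' >/dev/null
python3 -m handwheel '[{"translation":[0,0.5,0],"turn":[0,0,0],"jaw":-1},{"translation":[0,0.85,0],"turn":[0,0,0],"jaw":-1},{"translation":[0,0.85,0],"turn":[0,0,0],"jaw":-1},{"translation":[0,0.85,0],"turn":[0,0,0],"jaw":-1}]'
python3 - <<'E'
from h import *
f='w22.png'
shot('wrist',f);print(sense()['position'])
E
```

```text
time_s: 36.35
position: [529.7, 399.8, 237.8]
tool_rot: [-0.0, -0.07, 0.998, -0.001]
ft_force: [0.1, 1.0, 0.5]
opening: 85.5
[529.82463707 399.442681   238.0023136 ]
```

View pics/w22.png

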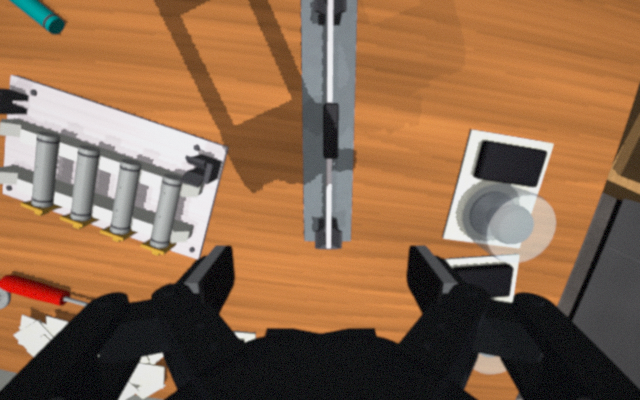

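```bash
python3 - <<'E'
from h import *
f='w22.png'
crop(f,290,0,370,260,3,'c26.png')
crop(f,305,90,355,170,8,'c27.png')
E
```

```text
(no output)
```

View pics/c26.png

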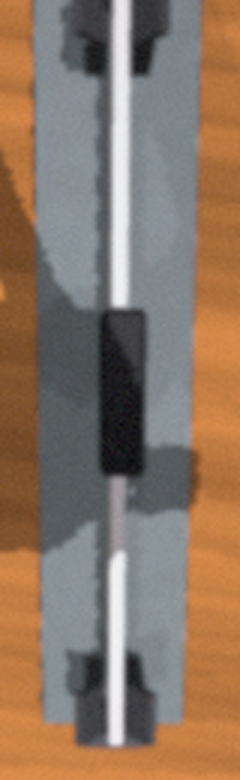

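View pics/c27.png

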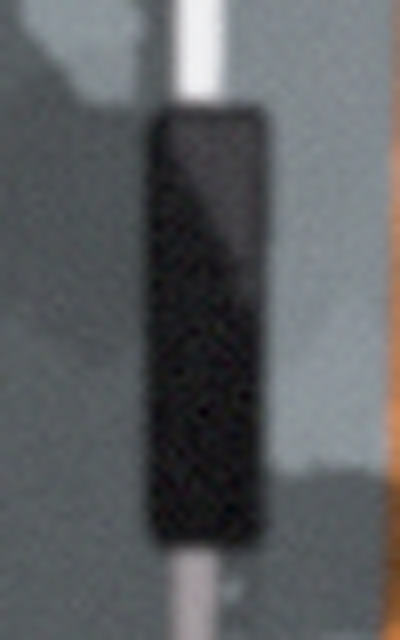

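```bash
python3 - <<'E'
from h import *
f='w22.png'
a=px2w(f,290+121/3,20/3,65);b=px2w(f,290+116.5/3,740/3,65)
print('blade dir',np.degrees(np.arctan2(*(b-a)[1::-1])),a,b)
C=[px2w(f,305+u/8,90+v/8,110) for u,v in ((155,107),(268,107),(264,543),(152,543))]
C=np.array(C);print(C.round(1));print('c',C.mean(0),np.linalg.norm(C[0]-C[1]),np.linalg.norm(C[1]-C[2]))
# distance of tab centre from blade line
d=(b-a)/np.linalg.norm(b-a);m=C.mean(0);print('off',(m-a)[0]*-d[1]+(m-a)[1]*d[0],'blade end->tab',(b-m)@d)
E
```

```text
blade dir 8.136249967459634 [354.28383769 384.58776391  65.        ] [602.40976006 420.06149093  65.        ]
[[447.4 391.7 110. ]
 [445.6 404.  110. ]
 [493.4 411.1 110. ]
 [495.2 398.2 110. ]]
c [470.41592156 401.24944556 110.        ] 12.510153113599458 48.2768575545831
off 0.05807840390512453 blade end->tab 133.32765308954708
```

```bash
python3 -m handwheel '[{"translation":[-0.5,0.006,0],"turn":[0,0,0],"jaw":-0.3},{"translation":[-0.596,0.006,-0.2],"turn":[0,0,0],"jaw":-0.3},{"translation":[-0.596,0.006,-0.7],"turn":[0,0,0],"jaw":-0.3},{"translation":[-0.596,0.006,-1],"turn":[0,0,0],"jaw":-0.3},{"translation":[-0.596,0.006,-1],"turn":[0,0,0],"jaw":-0.3},{"translation":[-0.596,0.006,-1],"turn":[0,0,0],"jaw":-0.3}]' 80
python3 - <<'E'
from h import *
f='w23.png'
shot('wrist',f);print(sense()['position'])
E
```

```text
time_s: 37.15
position: [471.4, 401.0, 139.6]
tool_rot: [0.001, -0.069, 0.998, 0.0]
ft_force: [-0.1, -0.3, -0.1]
opening: 55.7
[471.73633308 401.39802547 140.08468703]
```

View pics/w23.png

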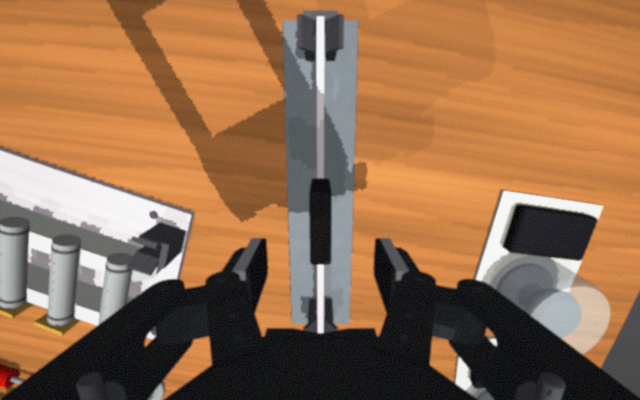

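```bash
python3 -m handwheel '[{"translation":[0,0,-0.35],"turn":[0,0,0],"jaw":-0.3},{"translation":[0,0,-0.68],"turn":[0,0,0],"jaw":-0.3},{"translation":[0,0,-0.68],"turn":[0,0,0],"jaw":-0.3},{"translation":[0,0,-0.68],"turn":[0,0,0],"jaw":-0.3},{"translation":[0,0,-0.68],"turn":[0,0,0],"jaw":-0.3},{"translation":[0,0,-0.68],"turn":[0,0,0],"jaw":-0.3}]'
python3 -m handwheel '[{"translation":[0,0,0],"turn":[0,0,0],"jaw":0.2},{"translation":[0,0,0],"turn":[0,0,0],"jaw":0.4},{"translation":[0,0,0],"turn":[0,0,0],"jaw":0.6},{"translation":[0,0,0],"turn":[0,0,0],"jaw":1},{"translation":[0,0,0],"turn":[0,0,0],"jaw":1},{"translation":[0,0,0],"turn":[0,0,0],"jaw":1},{"translation":[0,0,0],"turn":[0,0,0],"jaw":1}]' 80
python3 - <<'E'
from h import *
f='w24.png'
shot('wrist',f);s=sense();print(s['position'],s['ft_force'],s['opening'],s['tool_rot'])
E
```

```text
time_s: 37.95
position: [471.1, 401.7, 71.6]
tool_rot: [0.001, -0.07, 0.998, 0.001]
ft_force: [-0.3, -0.4, -0.1]
opening: 55.8
time_s: 38.83
position: [470.4, 401.2, 70.4]
tool_rot: [0.0, -0.07, 0.998, -0.0]
ft_force: [-0.3, -0.3, 2.6]
opening: 13.0
[470.41884723 401.16875912  70.37476439] [-0.31252444 -0.48028876  3.4041955 ] 12.795791879369991 [ 4.91168453e-05 -6.99180787e-02  9.97552732e-01 -7.59284424e-05]
```

View pics/w24.png

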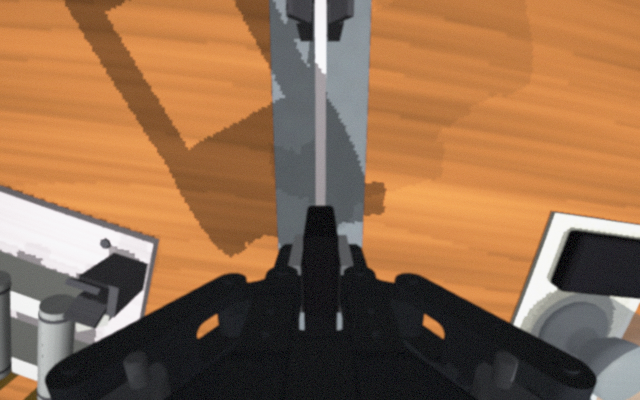

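```bash
python3 -m handwheel '[{"translation":[0,0,0.15],"turn":[0,0,0],"jaw":1},{"translation":[0,0,0.3],"turn":[0,0,0],"jaw":1},{"translation":[0,0,0.5],"turn":[0,0,0],"jaw":1},{"translation":[0,0,0.75],"turn":[0,0,0],"jaw":1},{"translation":[0,0,1],"turn":[0,0,0],"jaw":1},{"translation":[0,0,1],"turn":[0,0,0],"jaw":1},{"translation":[0,0,1],"turn":[0,0,0],"jaw":1}]' 80
python3 - <<'E'
from h import *
f='w25.png'
shot('wrist',f);s=sense();print(s['position'],s['ft_force'],s['opening'],s['q'])
shot('scene','s25.png');crop('s25.png',280,60,480,210,4,'c28.png')
E
```

```text
time_s: 39.75
position: [469.9, 400.9, 169.9]
tool_rot: [-0.0, -0.07, 0.998, -0.0]
ft_force: [-0.1, -1.1, -2.3]
opening: 13.0
[469.61022213 400.71299415 169.33415275] [ 0.07683933  0.06808465 -2.55847098] 13.031904429490409 [ 5.94595405e-01  4.42896099e-01  1.54035650e+00 -6.60161194e-05
  1.16013961e+00 -1.11612705e+00]
```

View pics/c28.png

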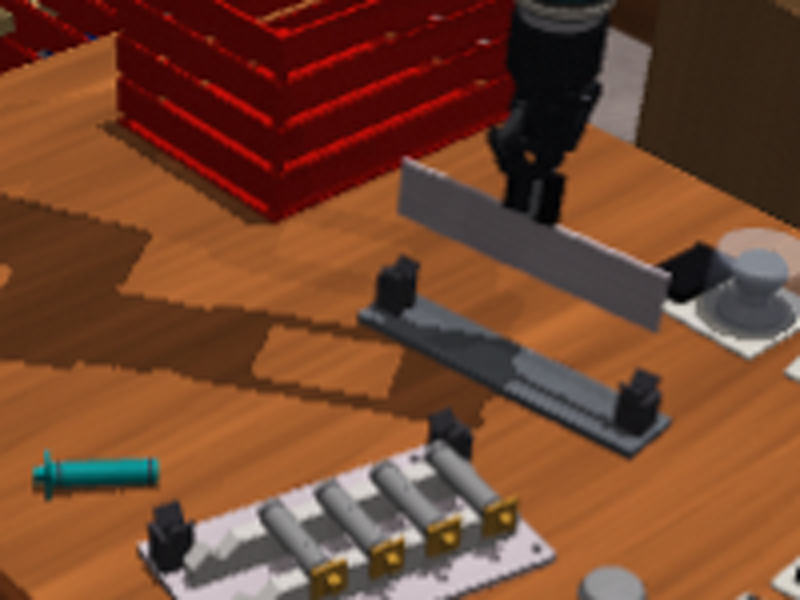

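View pics/w25.png

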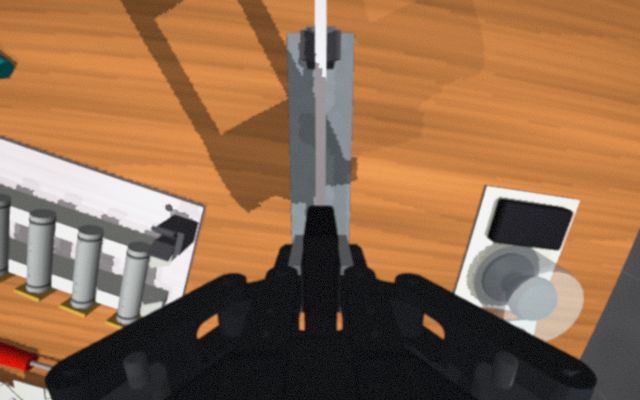

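```bash
python3 -m handwheel '[{"translation":[0,0,0.3],"turn":[0,0,0],"jaw":1},{"translation":[0.05,-0.3,0.4],"turn":[0,0,-0.1],"jaw":1},{"translation":[0.1,-0.5,0.4],"turn":[0,0,-0.2],"jaw":1},{"translation":[0.15,-0.8,0.4],"turn":[0,0,-0.3],"jaw":1},{"translation":[0.15,-0.9,0.4],"turn":[0,0,-0.4],"jaw":1},{"translation":[0.15,-0.9,0.4],"turn":[0,0,-0.4],"jaw":1}]'
python3 -m handwheel '[{"translation":[0.05,-0.2,0],"turn":[0,0,-0.1],"jaw":1},{"translation":[0.1,-0.5,0],"turn":[0,0,-0.2],"jaw":1},{"translation":[0.15,-0.8,0],"turn":[0,0,-0.3],"jaw":1},{"translation":[0.15,-0.9,0],"turn":[0,0,-0.4],"jaw":1},{"translation":[0.15,-0.9,0],"turn":[0,0,-0.4],"jaw":1}]'
python3 -m handwheel '[{"translation":[0.05,-0.2,0],"turn":[0,0,-0.1],"jaw":1},{"translation":[0.1,-0.5,0],"turn":[0,0,-0.2],"jaw":1},{"translation":[0.12,-0.8,0],"turn":[0,0,-0.3],"jaw":1},{"translation":[0.118,-0.925,-0.2],"turn":[0,0,-0.413],"jaw":1},{"translation":[0.118,-0.925,-0.5],"turn":[0,0,-0.413],"jaw":1},{"translation":[0.118,-0.925,-0.5],"turn":[0,0,-0.413],"jaw":1},{"translation":[0.118,-0.925,-0.5],"turn":[0,0,-0.413],"jaw":1},{"translation":[0.118,-0.925,-0.5],"turn":[0,0,-0.413],"jaw":1},{"translation":[0.118,-0.925,-0.5],"turn":[0,0,-0.413],"jaw":1}]'
python3 - <<'E'
from h import *
f='w26.png'
shot('wrist',f);s=sense();print(s['position'],s['ft_force'],s['opening'],s['q'],s['tool_rot'])
shot('scene','s26.png');shot('side','d26.png');crop('s26.png',280,60,480,240,4,'c29.png');crop('d26.png',150,80,350,230,4,'c30.png')
E
```

```text
time_s: 40.6
position: [484.8, 310.3, 209.3]
tool_rot: [-0.001, 0.242, 0.97, -0.001]
ft_force: [-0.8, 0.2, -1.8]
opening: 12.8
time_s: 41.22
position: [500.2, 221.1, 209.8]
tool_rot: [-0.0, 0.528, 0.849, -0.0]
ft_force: [0.3, -0.4, -2.1]
opening: 13.0
time_s: 42.35
position: [512.8, 129.0, 161.2]
tool_rot: [0.0, 0.772, 0.635, 0.001]
ft_force: [0.6, -0.1, -1.1]
opening: 13.4
[512.66753271 128.94350467 161.04149763] [-0.47464129  0.89072667 -3.6339874 ] 13.173740555150827 [1.15655754e-01 3.34122702e-01 1.74812204e+00 6.53507630e-05
 1.05795756e+00 3.09549414e-01] [3.52836613e-04 7.72240860e-01 6.35329497e-01 5.99654829e-04]
```

View pics/c29.png

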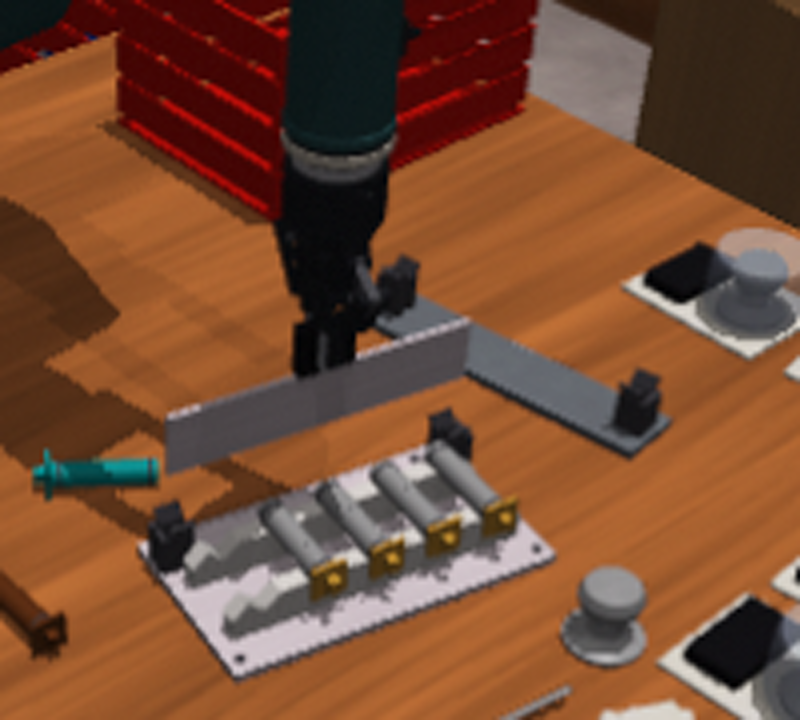

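View pics/w26.png

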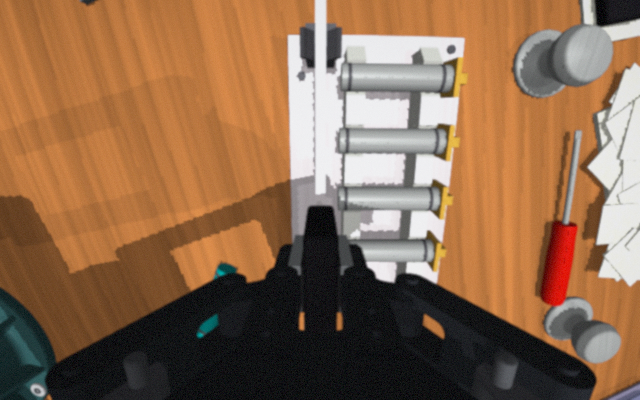

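View pics/c30.png

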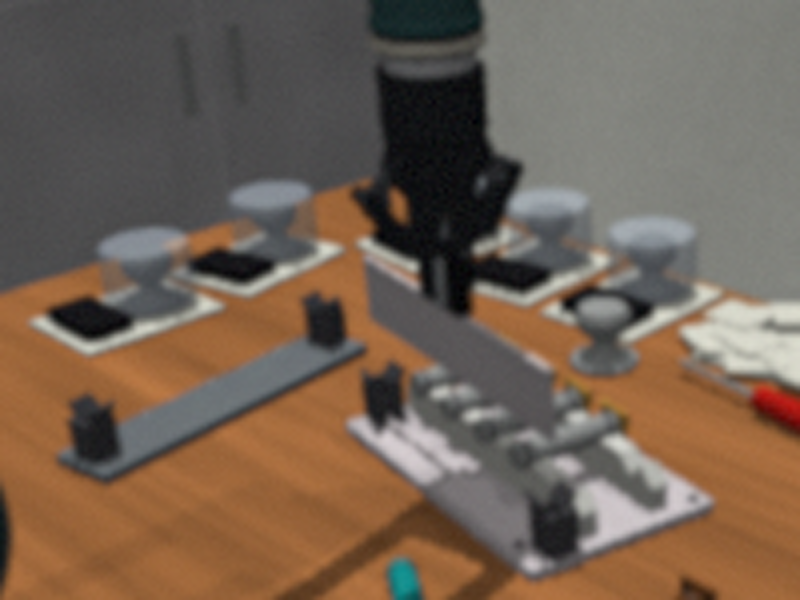

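```bash
python3 - <<'E'
from h import *
f='w26.png'
im=cv2.imread('pics/'+f); im=cv2.resize(im[0:200,270:480],None,fx=3.8,fy=3.8,interpolation=cv2.INTER_CUBIC)
def dot(p,c=(0,0,255)):
    q=(w2px(f,p)-[270,0])*3.8; cv2.circle(im,tuple(int(round(a)) for a in q),2,c,-1)
for x in (-40,-24,24,40):
  for y in (0,52,104):
    for dy in (-14,14): dot(cw(x,y+dy,44))
for y in np.arange(0,140,10): dot(cw(-62,y,10),(255,0,0))
for y in (113,143):
    for x in (-75.,-62,-49): dot(cw(x,y,57),(0,255,0))
for x in (-91,73): dot(cw(x,146,10),(255,0,255))
cv2.imwrite('pics/c31.png',im)
E
```

```text
(no output)
```

View pics/c31.png

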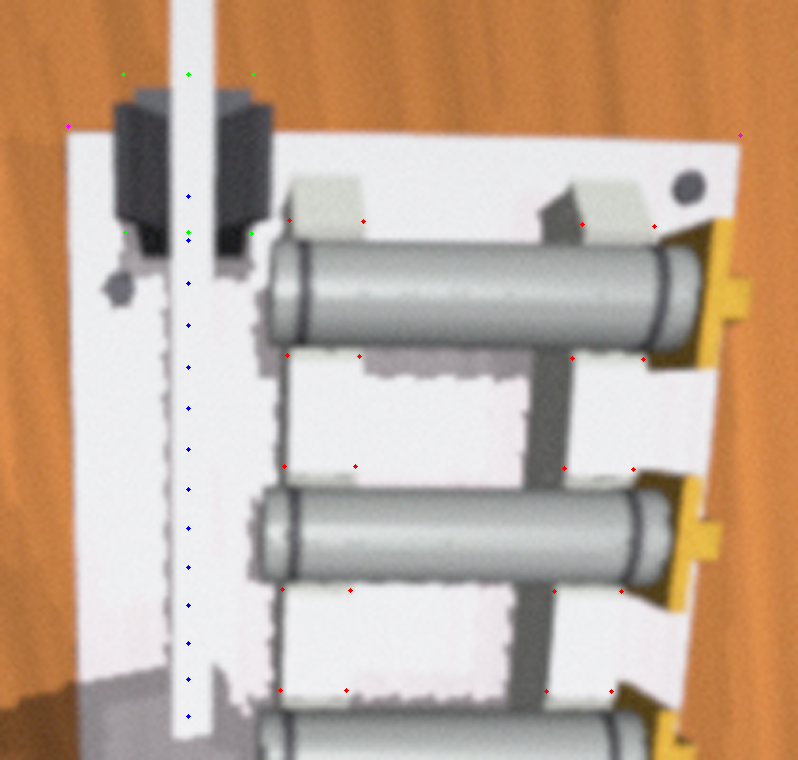

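```bash
python3 -m handwheel '[{"translation":[0,0,-0.15],"turn":[0,0,0],"jaw":1},{"translation":[0,0,-0.3],"turn":[0,0,0],"jaw":1},{"translation":[0,0,-0.39],"turn":[0,0,0],"jaw":1},{"translation":[0,0,-0.39],"turn":[0,0,0],"jaw":1},{"translation":[0,0,-0.39],"turn":[0,0,0],"jaw":1},{"translation":[0,0,-0.39],"turn":[0,0,0],"jaw":1}]'
python3 - <<'E'
from h import *
f='w27.png'
shot('wrist',f);shot('side','d27.png');shot('scene','s27.png')
crop('s27.png',300,110,460,230,5,'c33.png');crop('d27.png',220,140,340,230,6.5,'c34.png')
crop(f,270,0,370,150,4.5,'c32.png')
E
```

```text
time_s: 43.25
position: [512.7, 128.8, 121.7]
tool_rot: [0.0, 0.772, 0.635, 0.0]
ft_force: [-0.6, 0.3, -2.1]
opening: 13.1
```

View pics/c32.png

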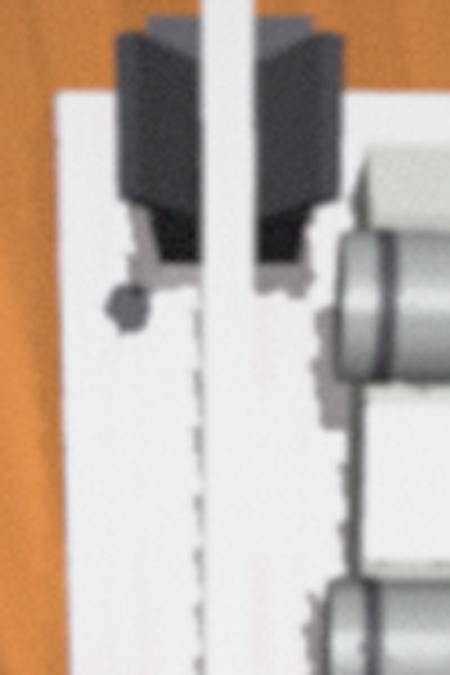

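View pics/c33.png

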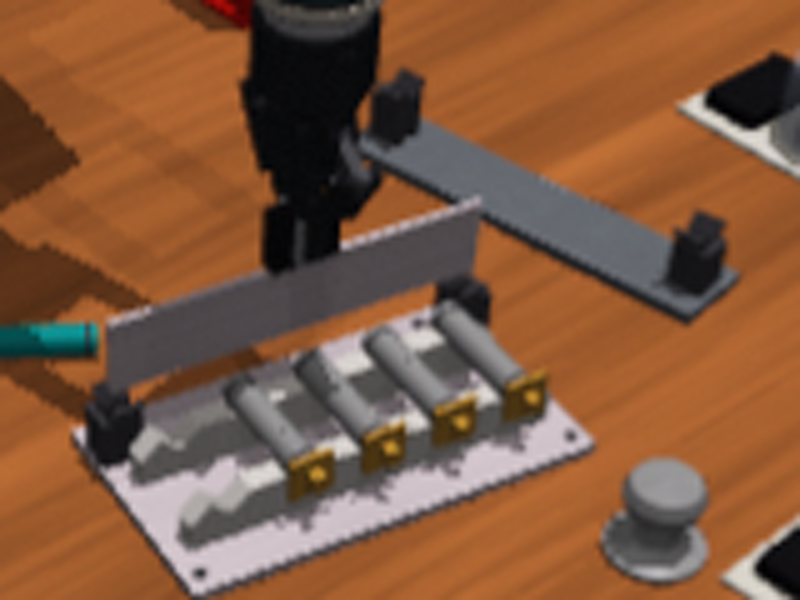

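View pics/c34.png

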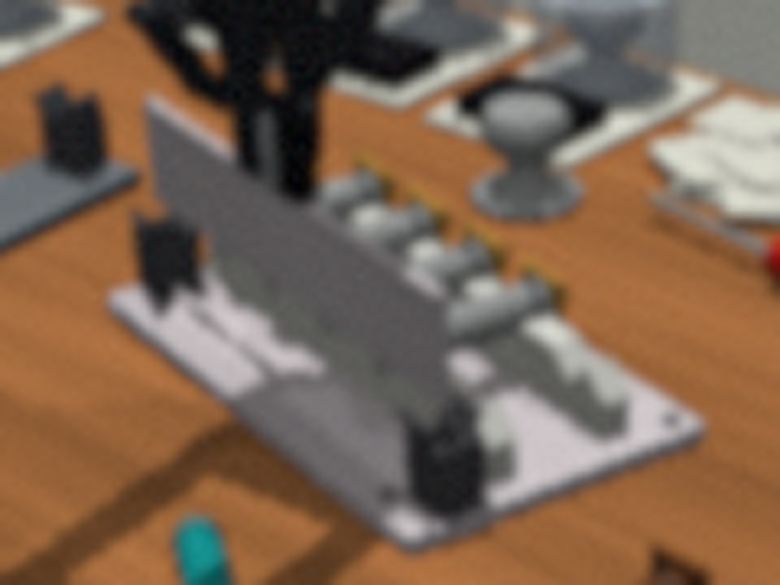

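```bash
python3 -m handwheel '[{"translation":[0,0,-0.06],"turn":[0,0,0],"jaw":1},{"translation":[0,0,-0.12],"turn":[0,0,0],"jaw":1},{"translation":[0,0,-0.18],"turn":[0,0,0],"jaw":1},{"translation":[0,0,-0.18],"turn":[0,0,0],"jaw":1},{"translation":[0,0,-0.18],"turn":[0,0,0],"jaw":1}]'
python3 -m handwheel '[{"translation":[0,0,-0.06],"turn":[0,0,0],"jaw":1},{"translation":[0,0,-0.12],"turn":[0,0,0],"jaw":1},{"translation":[0,0,-0.2],"turn":[0,0,0],"jaw":1},{"translation":[0,0,-0.2],"turn":[0,0,0],"jaw":1},{"translation":[0,0,-0.2],"turn":[0,0,0],"jaw":1}]'
```

```text
time_s: 44.02
position: [512.2, 128.7, 103.2]
tool_rot: [-0.0, 0.772, 0.635, -0.0]
ft_force: [0.8, 0.3, -2.9]
opening: 13.1
time_s: 44.65
position: [512.1, 128.7, 83.2]
tool_rot: [-0.0, 0.772, 0.635, -0.0]
ft_force: [0.5, -0.1, -1.9]
opening: 13.2
```

Free of contact forces. Continuing down the last 13 mm.

```bash
python3 -m handwheel '[{"translation":[0,0,-0.04],"turn":[0,0,0],"jaw":1},{"translation":[0,0,-0.08],"turn":[0,0,0],"jaw":1},{"translation":[0,0,-0.11],"turn":[0,0,0],"jaw":1},{"translation":[0,0,-0.13],"turn":[0,0,0],"jaw":1},{"translation":[0,0,-0.13],"turn":[0,0,0],"jaw":1},{"translation":[0,0,-0.13],"turn":[0,0,0],"jaw":1}]'
```

```text
time_s: 45.4
position: [512.2, 128.7, 70.4]
tool_rot: [0.0, 0.772, 0.635, 0.0]
ft_force: [-1.4, 1.0, 0.7]
opening: 13.0
```

```bash
python3 -m handwheel '[{"translation":[0,0,-0.01],"turn":[0,0,0],"jaw":1},{"translation":[0,0,-0.01],"turn":[0,0,0],"jaw":1}]'
python3 -m handwheel '[{"translation":[0,0,0],"turn":[0,0,0],"jaw":0.5},{"translation":[0,0,0],"turn":[0,0,0],"jaw":0.3},{"translation":[0,0,0],"turn":[0,0,0],"jaw":0},{"translation":[0,0,0],"turn":[0,0,0],"jaw":-0.3},{"translation":[0,0,0.01],"turn":[0,0,0],"jaw":-0.3},{"translation":[0,0,0.3],"turn":[0,0,0],"jaw":-0.3},{"translation":[0,0,0.71],"turn":[0,0,0],"jaw":-0.3},{"translation":[0,0,0.71],"turn":[0,0,0],"jaw":-0.3},{"translation":[0,0,0.71],"turn":[0,0,0],"jaw":-0.3},{"translation":[0,0,0.71],"turn":[0,0,0],"jaw":-0.3}]'
python3 - <<'E'
from h import *
f='w28.png'
shot('wrist',f);shot('side','d28.png');shot('scene','s28.png')
crop('s28.png',300,110,460,230,5,'c35.png');crop('d28.png',220,140,340,230,6.5,'c36.png')
print(sense()['position'])
E
```

```text
time_s: 45.65
position: [512.3, 128.7, 70.3]
tool_rot: [0.0, 0.772, 0.635, 0.0]
ft_force: [-3.1, -1.7, 10.9]
opening: 13.5
time_s: 46.9
position: [511.1, 128.6, 139.1]
tool_rot: [-0.001, 0.772, 0.635, -0.001]
ft_force: [-0.9, -0.6, -0.5]
opening: 55.5
[511.49607029 128.60854992 139.31459915]
```

View pics/w28.png

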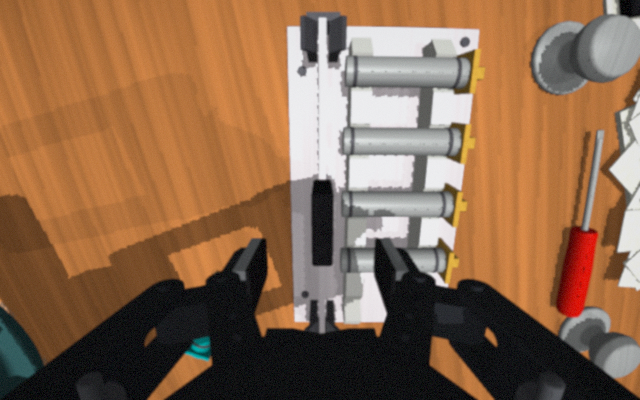

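View pics/c35.png

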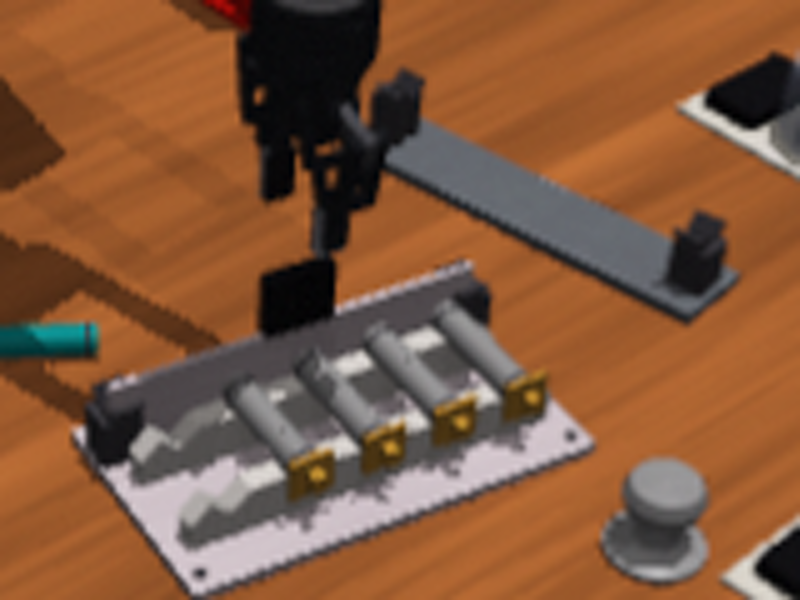

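View pics/c36.png

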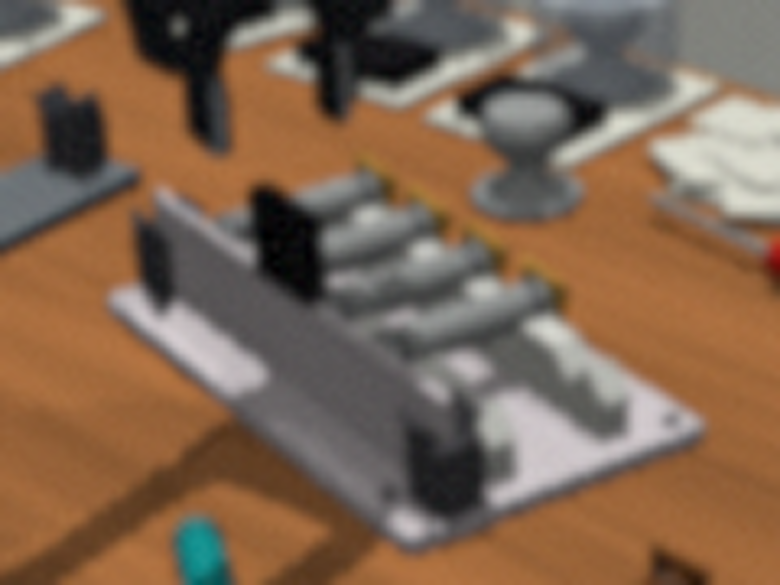

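```bash
python3 -m handwheel '[{"translation":[0,0,-0.35],"turn":[0,0,0],"jaw":-0.3},{"translation":[0,0,-0.7],"turn":[0,0,0],"jaw":-0.3},{"translation":[0,0,-0.7],"turn":[0,0,0],"jaw":-0.3},{"translation":[0,0,-0.7],"turn":[0,0,0],"jaw":-0.3},{"translation":[0,0,-0.7],"turn":[0,0,0],"jaw":-0.3}]'
python3 -m handwheel '[{"translation":[0,0,0],"turn":[0,0,0],"jaw":0.2},{"translation":[0,0,0],"turn":[0,0,0],"jaw":0.4},{"translation":[0,0,0],"turn":[0,0,0],"jaw":0.6},{"translation":[0,0,0],"turn":[0,0,0],"jaw":1},{"translation":[0,0,0],"turn":[0,0,0],"jaw":1},{"translation":[0,0,0],"turn":[0,0,0],"jaw":1},{"translation":[0,0,0],"turn":[0,0,0],"jaw":1}]' 80
python3 -m handwheel '[{"translation":[0,0,0.12],"turn":[0,0,0],"jaw":1},{"translation":[0,0,0.25],"turn":[0,0,0],"jaw":1},{"translation":[0,0,0.4],"turn":[0,0,0],"jaw":1},{"translation":[0,0,0.6],"turn":[0,0,0],"jaw":1},{"translation":[0,0,0.9],"turn":[0,0,0],"jaw":1},{"translation":[0,0,0.9],"turn":[0,0,0],"jaw":1},{"translation":[0,0,0.9],"turn":[0,0,0],"jaw":1}]'
python3 - <<'E'
from h import *
shot('scene','s29.png')
crop('s29.png',280,60,480,240,4,'c37.png')
E
```

```text
time_s: 47.68
position: [513.3, 128.8, 71.6]
tool_rot: [0.001, 0.772, 0.635, 0.001]
ft_force: [0.8, 0.2, 0.8]
opening: 55.5
time_s: 48.55
position: [512.5, 128.7, 70.6]
tool_rot: [0.0, 0.772, 0.635, 0.0]
ft_force: [-0.2, 0.1, 5.4]
opening: 12.8
time_s: 49.42
position: [511.7, 128.7, 160.0]
tool_rot: [-0.0, 0.772, 0.635, -0.0]
ft_force: [0.5, -0.2, -2.8]
opening: 13.1
```

View pics/c37.png

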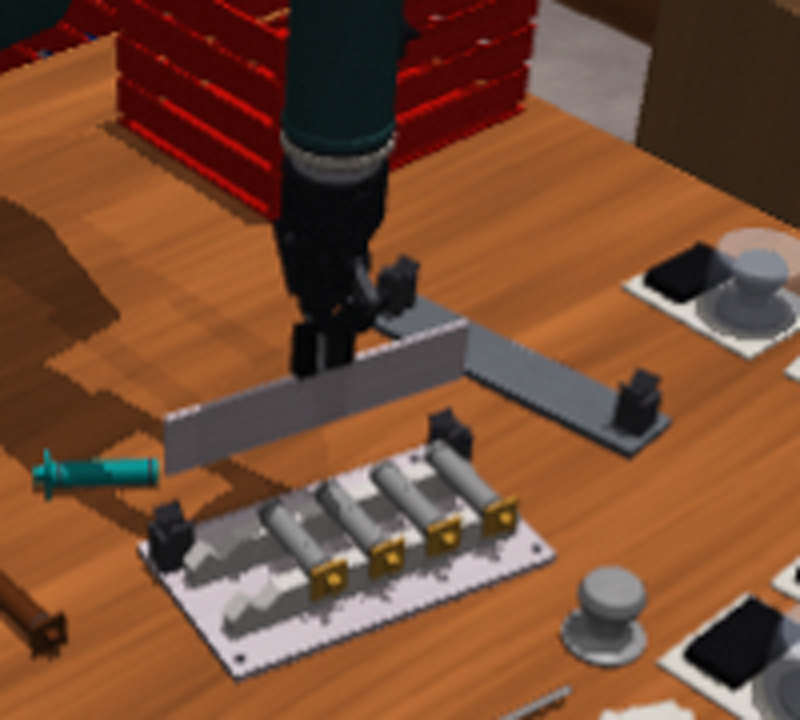

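```bash
python3 -m handwheel '[{"translation":[0,0,0.3],"turn":[0,0,0],"jaw":1},{"translation":[0,0.1,0.5],"turn":[0,0,0.1],"jaw":1},{"translation":[-0.05,0.3,0.5],"turn":[0,0,0.2],"jaw":1},{"translation":[-0.1,0.6,0.5],"turn":[0,0,0.3],"jaw":1},{"translation":[-0.118,0.925,0.5],"turn":[0,0,0.413],"jaw":1},{"translation":[-0.118,0.925,0.5],"turn":[0,0,0.413],"jaw":1}]'
python3 -m handwheel '[{"translation":[-0.05,0.2,0],"turn":[0,0,0.1],"jaw":1},{"translation":[-0.1,0.5,0],"turn":[0,0,0.2],"jaw":1},{"translation":[-0.15,0.8,0],"turn":[0,0,0.3],"jaw":1},{"translation":[-0.15,0.9,0],"turn":[0,0,0.4],"jaw":1},{"translation":[-0.15,0.9,0],"turn":[0,0,0.4],"jaw":1}]'
python3 -m handwheel '[{"translation":[-0.05,0.2,0],"turn":[0,0,0.1],"jaw":1},{"translation":[-0.1,0.5,0],"turn":[0,0,0.2],"jaw":1},{"translation":[-0.15,0.8,0],"turn":[0,0,0.3],"jaw":1},{"translation":[-0.15,0.9,0],"turn":[0,0,0.4],"jaw":1},{"translation":[-0.15,0.9,-0.3],"turn":[0,0,0.4],"jaw":1},{"translation":[-0.15,0.9,-0.8],"turn":[0,0,0.4],"jaw":1},{"translation":[-0.15,0.9,-0.89],"turn":[0,0,0.4],"jaw":1},{"translation":[-0.15,0.9,-0.89],"turn":[0,0,0.4],"jaw":1},{"translation":[-0.15,0.9,-0.89],"turn":[0,0,0.4],"jaw":1},{"translation":[-0.15,0.9,-0.89],"turn":[0,0,0.4],"jaw":1}]'
python3 - <<'E'
from h import *
f='w30.png'
shot('wrist',f);shot('scene','s30.png');s=sense();print(s['position'],s['tool_rot'])
crop('s30.png',340,90,460,180,6.5,'c39.png')
crop(f,270,0,370,150,4.5,'c38.png')
E
```

```text
time_s: 50.22
position: [499.4, 222.8, 208.9]
tool_rot: [-0.001, 0.528, 0.849, -0.001]
ft_force: [-0.2, -0.2, -2.9]
opening: 12.8
time_s: 50.85
position: [484.9, 310.9, 209.1]
tool_rot: [-0.001, 0.243, 0.97, -0.001]
ft_force: [0.7, -0.3, -2.3]
opening: 13.2
time_s: 52.1
position: [471.5, 401.8, 123.0]
tool_rot: [0.001, -0.07, 0.998, 0.001]
ft_force: [0.0, 0.1, -1.6]
opening: 13.1
[470.9995922  401.61376327 122.49393989] [ 9.08723988e-04 -6.97788529e-02  9.97561962e-01  4.67051067e-04]
```

View pics/c38.png

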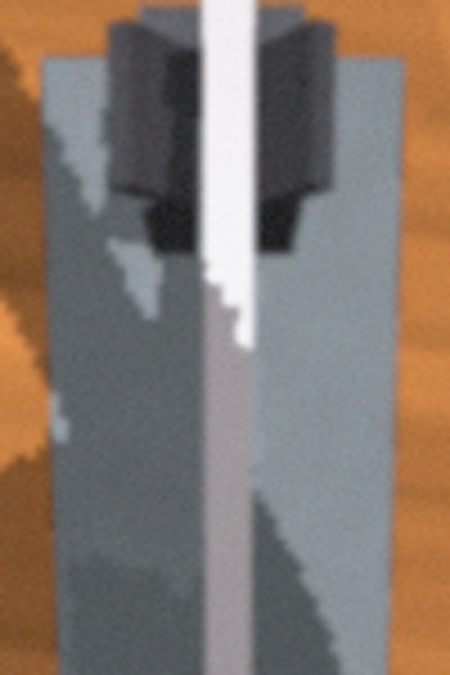

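View pics/c39.png

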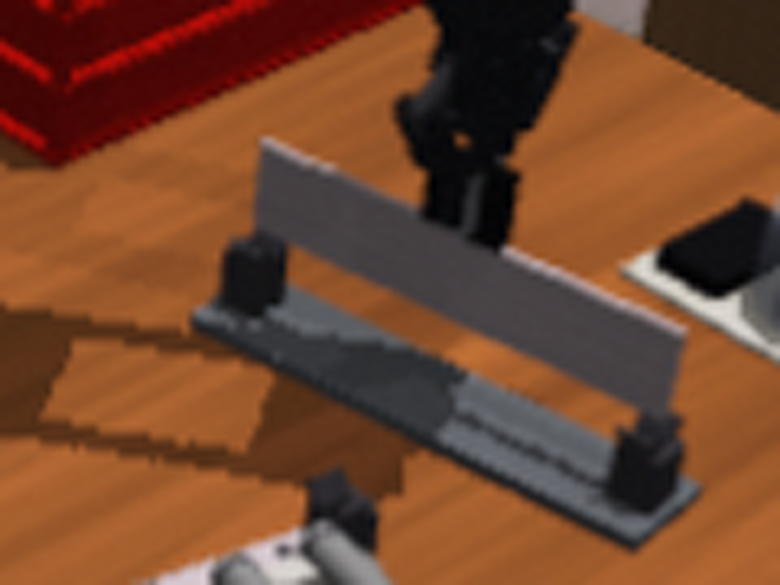

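```bash
python3 -m handwheel '[{"translation":[0,-0.006,0],"turn":[0,0,0],"jaw":1},{"translation":[0,-0.006,-0.06],"turn":[0,0,0],"jaw":1},{"translation":[0,-0.006,-0.12],"turn":[0,0,0],"jaw":1},{"translation":[0,-0.006,-0.18],"turn":[0,0,0],"jaw":1},{"translation":[0,-0.006,-0.18],"turn":[0,0,0],"jaw":1},{"translation":[0,-0.006,-0.18],"turn":[0,0,0],"jaw":1}]'
python3 -m handwheel '[{"translation":[0,0,-0.06],"turn":[0,0,0],"jaw":1},{"translation":[0,0,-0.12],"turn":[0,0,0],"jaw":1},{"translation":[0,0,-0.2],"turn":[0,0,0],"jaw":1},{"translation":[0,0,-0.2],"turn":[0,0,0],"jaw":1},{"translation":[0,0,-0.2],"turn":[0,0,0],"jaw":1}]'
```

```text
time_s: 52.95
position: [470.4, 400.6, 103.2]
tool_rot: [-0.0, -0.07, 0.998, -0.0]
ft_force: [-0.3, 0.8, -2.0]
opening: 13.0
time_s: 53.58
position: [470.4, 400.6, 83.2]
tool_rot: [-0.0, -0.07, 0.998, -0.0]
ft_force: [-0.3, 0.3, -3.1]
opening: 13.2
```

```bash
python3 -m handwheel '[{"translation":[0,0,-0.04],"turn":[0,0,0],"jaw":1},{"translation":[0,0,-0.08],"turn":[0,0,0],"jaw":1},{"translation":[0,0,-0.11],"turn":[0,0,0],"jaw":1},{"translation":[0,0,-0.13],"turn":[0,0,0],"jaw":1},{"translation":[0,0,-0.14],"turn":[0,0,0],"jaw":1},{"translation":[0,0,-0.14],"turn":[0,0,0],"jaw":1}]'
python3 -m handwheel '[{"translation":[0,0,0],"turn":[0,0,0],"jaw":0.5},{"translation":[0,0,0],"turn":[0,0,0],"jaw":0.3},{"translation":[0,0,0],"turn":[0,0,0],"jaw":0},{"translation":[0,0,0],"turn":[0,0,0],"jaw":-0.3},{"translation":[0,0,0.01],"turn":[0,0,0],"jaw":-0.3},{"translation":[0,0,0.3],"turn":[0,0,0],"jaw":-0.3},{"translation":[0,0,0.71],"turn":[0,0,0],"jaw":-0.3},{"translation":[0,0,1],"turn":[0,0,0],"jaw":-0.3},{"translation":[0,0,1],"turn":[0,0,0],"jaw":-0.3},{"translation":[0,0,1],"turn":[0,0,0],"jaw":-0.3}]'
python3 - <<'E'
from h import *
f='w31.png'
shot('wrist',f);shot('side','d31.png');shot('scene','s31.png')
crop('s31.png',300,90,460,230,5,'c40.png');crop('d31.png',150,130,350,230,4,'c41.png')
E
```

```text
time_s: 54.32
position: [470.2, 400.6, 70.6]
tool_rot: [0.0, -0.07, 0.998, -0.0]
ft_force: [-3.1, -2.4, 8.8]
opening: 13.3
time_s: 55.58
position: [469.9, 400.3, 168.6]
tool_rot: [-0.0, -0.07, 0.998, -0.0]
ft_force: [0.1, 0.7, -0.6]
opening: 55.9
```

View pics/c40.png

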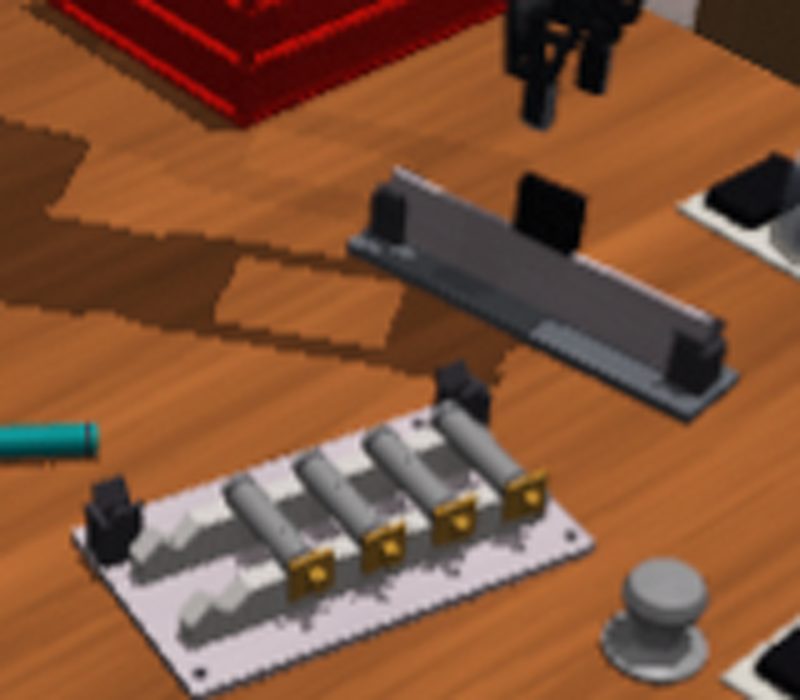

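View pics/c41.png

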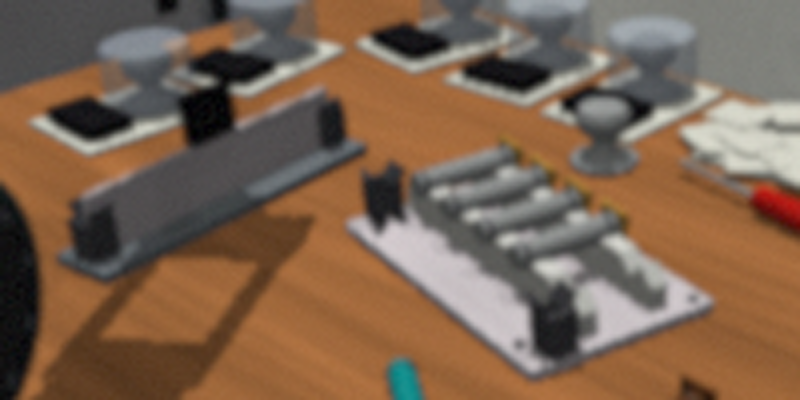

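View pics/s31.png

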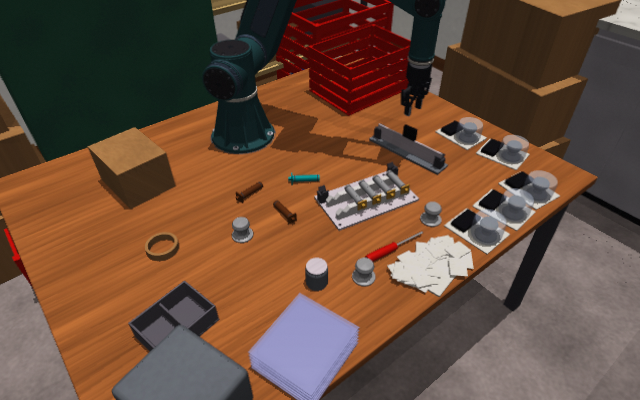

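View pics/w31.png

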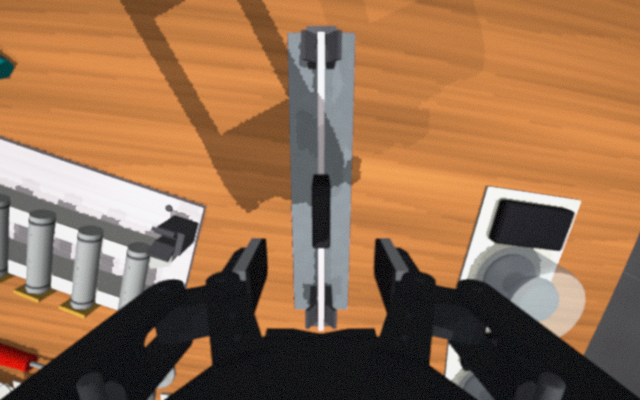

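```bash
python3 -c "
from h import *
print(job_done(), sense()['time_s'])"
```

```text
the job is handed in; nothing more can be done
the job is handed in; nothing more can be done
```

The job is done and handed in at about 56 s of the 210 s allowed; no verdict was reported.

- **Latches:** I found four latches on the bench and no fifth in any camera view. Each lies in its own notch pair, in four of the five pairs, with every brass face plate on the side away from the blade slot. The wrist pictures put them within about 1–2 mm of centred over the rails. I saw none of them knocked aside.
- **Blade in the cradle:** I lowered the blade into the slot with almost no sideways force. It rested on the floor (about 11 N up at the last millimetre), and I let go and backed off. It stood there unheld, fully home.
- **Blade back in its stand:** Before lowering I saw it about 0.9 mm off the centre of the guides, so I shifted it 0.6 mm. It then touched down at its original height (about 9 N).
- **Last checks:** The final scene picture shows the blade edge and tab where they were at the start. All four latches are still cradled, the gripper is clear, and the knobs, screwdriver, tape core, tin and the brown and turquoise look-alikes look unmoved.
- **Disagreements:** The scene and side cameras placed the latches 3–8 mm apart, so I used the wrist camera for every grasp. One wrist picture over the slot showed my cradle fit about 1 mm off, so I aligned the blade to the guides it could see instead.

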